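# Lift the hot lid off the pot with the lid lifter

## Robot

A 6-joint arm with a two-finger parallel gripper is mounted at the origin on the work surface. World frame = base frame: x ahead of the robot, y to its left, z up, the work surface at z = 0. Lengths are in m, angles in rad, forces in N, time in s.
With the tool pointing down it reaches from about 0.3 to 0.775 m from the base axis. Payload 14.6 kg.
Tool frame: the origin (TCP) lies midway between the tips of the shut fingers; the grasp point (between the pads) lies 19 mm behind it (ctrl.tcp_to_grasp is the distance from the TCP to the grasp point, in m); x points along the fingers, y is the direction in which the jaws open and shut, and the axes are right-handed (so a half turn about x gives the same grasp; the last joint's range is limited). The gripper opens to 94 mm and grips with 3 to 60 N. Pads are 16 mm wide; open, the fingers measure 119 mm over their backs; the gripper's body (75 mm by 177 mm) begins 78 mm behind the grasp point.
Start: joints at [1.16, 0.3, 1.521, -0, 1.321, -0.067], TCP at [0.185, 0.518, 0.205] pointing down, gripper open.
Joint ranges: [-3.03, 3.03], [-0.79, 2.21], [0.23, 2.52], [-1.04, 4.18], [0, 3.07], [-2.55, 2.55]. Speed limits (rad/s): [2.22, 2.22, 2.57, 3.14, 3.14, 3.14].

## Interface

Orientations are given as [roll, pitch, yaw] about the fixed x, y, z axes, in that order (R = Rz(yaw) Ry(pitch) Rx(roll)).
In Python, from station import ctrl gives the robot as it stands.
- The arm moves only by the tool jog_arm, never from a script. Its argument "rows" is one flat list of numbers, 7 for each row, row after row: the shift along the world's x, y, z in m, then the turn, a rotation vector about the world's x, y, z in degrees, then the closure, from 0 (fully open) to 1 (shut). A call has 1 to 8 rows; each row shifts and turns the commanded pose from where the row before left it; what a row does not reach is not made up. A row lasts 1/12 s, in which the tool goes at most 41.7 mm and 7.16 degrees, less where a joint would pass 70% of its speed; a pose out of reach is approached as far as the arm can. A call with a gripper value outside its range is refused whole. The fingers move at their own pace and stop on an object; "squeeze" is the grip in N (left out, the last holds). Time passes only in rows, so rows that do not move let the fingers close. It gives the time, the measured TCP pose, the force and the opening at its end, in the units of the state.
- ctrl.get_obs(): the state, without advancing time (a new reading comes with each control period).
- ctrl.camera(name): name is "side" or "top" or "wrist"; returns (picture, depth): 420x560x3 uint8, red, green, blue; 420x560 float32, m along the optical axis (not along the pixel's ray), 0 where there is no reading.
- ctrl.camera_model(name): a dict with "K" (3x3 intrinsics, pixels), "dist" ([k1, k2, p1, p2, k3] as OpenCV has them; the pictures are not rectified), "extrinsics" (4x4, takes a point from camera to world coordinates). Camera axes: x right, y down, z forward; pixel columns grow to the right and rows downward; lengths in m; the calibration is good to about 2 mm. A picture is of the moment at which its call begins: read the wrist's pose just before it. camera_model takes no time and is no camera call; for the wrist camera it gives the pose at the moment of the call.
- ctrl.hand_in(): hands the job in, once; it reports no verdict.
The state is a dict: "time_s": time; "qpos": joint angles; "joint_vel": joint speeds; "tau": joint torques, N m; "ee_pos": TCP position; "eef_rot": TCP orientation; "force": force on the tool from outside, world axes, zero at the start; "moment": the same for the moment, N m; "grip_width": finger opening in m.
Only numpy, scipy, OpenCV 4.12 (cv2) and the standard library are available. Lean on these libraries where they do the work, as an engineer would, in place of code of your own. Each camera call takes 0.05 s, during which the arm holds its last target.

## Task

The hob, the pot and its red lid are hot, so keep the hand off them: take the lid lifter from its sloping rest, hook it under the lid's loop, lift the lid clear of the pot without letting it tip, and set it down, not drop it, flat and wholly on the round cork trivet. Then unhook the lifter, put it back in its rest as it was, and let go. Leave the other things on the counter where they are.

Things in the scene. Friction and masses are not known exactly. Their poses are not given: they have to be found in the camera images.
- lid: Loose round red lid, 162 mm across, about 0.28 kg. Origin: centre of its underside; z up. A plug 140 mm across and 10 mm deep sits in the pot's mouth with 6 mm play all round; the flange above it (z 10 to 16 mm) rests on the pot's rim. An upright dark steel loop handle stands in its y-z plane. Its x points away from the robot within 0.6 rad (measured from world x)
- loop (a point): Centre of the loop's top bar, 58 mm above the lid's origin; axes as the lid. The bar is 7 mm round, along y, on two uprights at y = +35 and -35 mm: the opening under it is 63 mm wide and 38 mm high and is entered along x. Lifted here, the lid hangs level
- lifter_grip (a point): Centre of the lid lifter's flat wooden handle: 14 mm thick along x, 28 mm wide along y, 64 mm long along z (32 mm either way). z runs along the handle away from the hook, x the way the hook tips point. Gripped across the 14 mm: fingers closing along x and pointing along -z. In the rest z leans 25 deg from vertical, towards the robot; there is finger room under and over the handle
- lifter_hook (a point): Bottom of the lifter's hook, 108 mm from the grip along -z; axes as the grip. Two prongs of 6 mm round steel at y = +12 and -12 mm (30 mm wide overall), each a shallow V with its lowest bar centre here: forwards it rises to a tip 14 mm ahead (+x) and 16 mm up; backwards to a shank 14 mm behind, 60 mm tall, joined to the handle. A 7 mm bar in the V has its centre 6.5 mm above this point
- lifter: The loose lid lifter as a whole, about 0.14 kg; origin and axes as lifter_hook
- rest: White rest, fixed: base 130 x 90 x 8 mm with an open channel leaning 25 deg from vertical to its -x. Origin: on the counter; z up; x away from the robot within 0.35 rad. The lifter lies with its hook point 28 mm above the origin, turned -25 deg about the rest's y. Channel 52 mm wide, 64 mm long from the hook up, open at its top end and upper side; the handle sticks out. It comes out along its own axis or straight up
- cooker: Slim black hob, 240 x 220 mm, 30 mm high, with a shallow white pot fixed on it, 160 mm across, rim 100 mm above the counter, two ears at its +y and -y sides reaching 111 mm out, 89 mm high. Origin: on the counter under the pot's centre. The closed lid's origin is 90 mm above it. Hot: not to be touched with the hand
- trivet: Round cork trivet, 210 mm across, 12 mm thick, fixed to the counter. Origin: centre of its underside. It stands on one side of the hob and the lifter's rest on the other, either way round
- salt: Bystander: white shaker with a steel cap, 38 mm across, 80 mm high. Origin: centre of its underside
- pepper: Bystander: dark wooden shaker with a steel cap, 38 mm across, 80 mm high. Origin: centre of its underside
- mug: Bystander: blue mug, 80 mm across, 90 mm high. Origin: centre of its underside
- jar: Bystander: amber glass jar, 60 mm across, 100 mm high. Origin: centre of its underside
- spoon: Bystander: wooden spoon, 200 mm long, lying flat between the robot and the hob
- cup: Bystander: red plastic cup, 84 mm across, 70 mm high. Origin: centre of its underside
- bowl: Bystander: white bowl, 120 mm across, 50 mm high. Origin: centre of its underside

How it is judged:
By the outcome, as a careful person would: the job done as asked, in the order asked, and still so for the second after the job is handed in, with the robot touching nothing.
It also fails if it takes over 72 s, if anything falls off the work surface, if the arm or the gripper's body presses on something with over 40 N, if the wrist force passes 120 N, or if a joint passes its speed limit or range.

## Working session

There is one attempt and no reset: what is moved stays moved. The work goes in short steps, Python scripts to look and compute and a tool call to move; the robot and the scene stay as the last step left them, time stands still between calls to the robot, and variables do not carry over. Pictures are saved under pics/ and viewed, and the job is handed in when it is done.

Besides the shell and the picture viewer there is one more tool, called after "Emit:" in YAML: its name, and indented under it one key for each argument. jog_arm: Moves the arm, as the interface text tells. Its arguments: {"type":"object","properties":{"rows":{"type":"array"},"squeeze":{"type":"number"}},"required":["rows"]}

```bash
ls; mkdir -p pics
python3 - <<'E'
from station import ctrl
import cv2
o=ctrl.get_obs();print({k:o[k] for k in o})
print(ctrl.tcp_to_grasp)
import numpy as np
for n in ['top','side','wrist']:
    m=ctrl.camera_model(n);print(n,m['K'],m['dist'],np.round(m['extrinsics'],3))
    p,d=ctrl.camera(n);cv2.imwrite(f'pics/{n}0.png',p[:,:,::-1]);np.save(f'pics/{n}0.npy',d)
E
```

```text
pics
{'time_s': 0.0, 'qpos': array([ 1.16037265e+00,  3.00468370e-01,  1.52156688e+00,  9.26454078e-06,
        1.32067197e+00, -6.65764519e-02]), 'joint_vel': array([-0.0002828 ,  0.00043894,  0.00032586, -0.00044359,  0.00010608,
        0.00044921]), 'tau': array([ 6.46163589e-04, -5.31802905e+01, -3.52740061e+01,  7.08806422e-02,
        2.44899967e-02, -1.31711677e-04]), 'ee_pos': array([0.18529992, 0.51758056, 0.20489383]), 'eef_rot': array([-1.64542392,  1.56968173, -1.98927345]), 'force': array([-0.29980484, -0.0967335 ,  0.06652477]), 'moment': array([ 0.01243227, -0.02212217, -0.00836824]), 'grip_width': 0.0940652052857647}
0.0188
top [[410.40137689   0.         278.4265258 ]
 [  0.         410.40137689 214.70130282]
 [  0.           0.           1.        ]] [-0.10369109  0.          0.          0.          0.        ] [[ 0.017 -0.996  0.093  0.465]
 [-1.    -0.016  0.007 -0.01 ]
 [-0.005 -0.093 -0.996  1.387]
 [ 0.     0.     0.     1.   ]]
side [[536.2969489   0.        274.3055307]
 [  0.        536.2969489 210.444155 ]
 [  0.          0.          1.       ]] [-0.06883386  0.          0.          0.          0.        ] [[ 0.983 -0.127  0.135  0.312]
 [-0.185 -0.713  0.677 -1.383]
 [ 0.011 -0.69  -0.724  1.604]
 [ 0.     0.     0.     1.   ]]
wrist [[340.08120089   0.         276.66220038]
 [  0.         340.08120089 208.07812693]
 [  0.           0.           1.        ]] [-0.04190835  0.          0.          0.          0.        ] [[ 0.337  0.913  0.228  0.118]
 [ 0.942 -0.326 -0.083  0.541]
 [-0.002  0.243 -0.97   0.384]
 [ 0.     0.     0.     1.   ]]
```

View pics/top0.png

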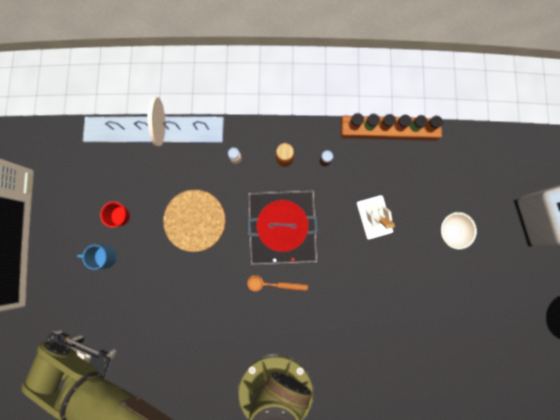

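View pics/side0.png

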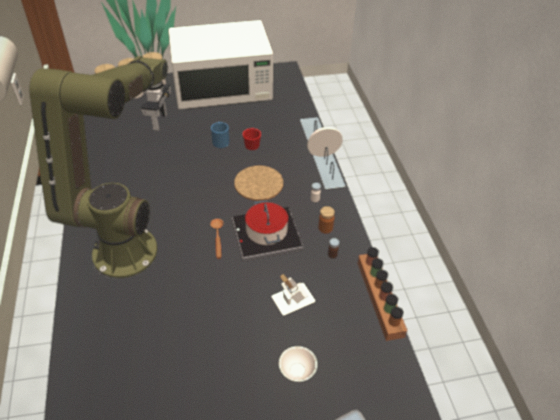

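View pics/wrist0.png

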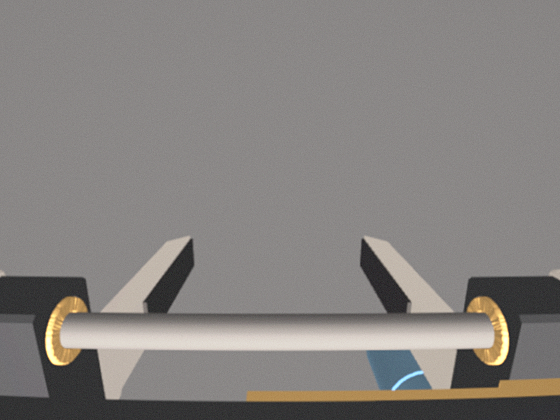

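```bash
cat > h.py <<'E'
import numpy as np, cv2
from station import ctrl
from scipy.spatial.transform import Rotation as R
def ray(n,uv,m=None):
    m=m or ctrl.camera_model(n)
    p=cv2.undistortPoints(np.array(uv,float).reshape(-1,1,2),m['K'],np.array(m['dist'])).reshape(-1,2)
    return np.c_[p,np.ones(len(p))],m['extrinsics']
def onz(n,uv,z,m=None):
    r,E=ray(n,uv,m); d=r@E[:3,:3].T; o=E[:3,3]
    return o+d*((z-o[2])/d[:,2])[:,None]
def cloud(n,d,m=None):
    v,u=np.mgrid[0:d.shape[0],0:d.shape[1]]
    r,E=ray(n,np.c_[u.ravel(),v.ravel()],m)
    return ((r*d.reshape(-1,1))@E[:3,:3].T+E[:3,3]).reshape(*d.shape,3)
def proj(n,P,m=None):
    m=m or ctrl.camera_model(n)
    E=np.linalg.inv(m['extrinsics'])
    return cv2.projectPoints(np.array(P,float).reshape(-1,1,3),cv2.Rodrigues(E[:3,:3])[0],E[:3,3],m['K'],np.array(m['dist']))[0].reshape(-1,2)
def crop(n,img,box,s,name):
    x0,y0,x1,y1=box
    c=cv2.resize(img[y0:y1,x0:x1],None,fx=s,fy=s,interpolation=cv2.INTER_CUBIC)
    st=10
    for x in range((x0//st+1)*st,x1,st): cv2.putText(c,str(x),((x-x0)*s,10),0,.35,(0,255,0),1);cv2.line(c,((x-x0)*s,12),((x-x0)*s,18),(0,255,0),1)
    for y in range((y0//st+1)*st,y1,st): cv2.putText(c,str(y),(0,(y-y0)*s+4),0,.35,(0,255,0),1)
    cv2.imwrite(name,c)
E
python3 - <<'E'
from h import *
t=cv2.imread('pics/top0.png');s=cv2.imread('pics/side0.png')
crop('top',t,(240,180,330,272),6,'pics/t_pot.png')
crop('top',t,(345,180,405,250),8,'pics/t_rest.png')
crop('side',s,(225,190,325,265),7,'pics/s_pot.png')
crop('side',s,(260,265,330,320),9,'pics/s_rest.png')
ct=cloud('top',np.load('pics/top0.npy')); cs=cloud('side',np.load('pics/side0.npy'))
hsv=cv2.cvtColor(t,cv2.COLOR_BGR2HSV)
print(ct[230,300],ct[150,120], 'ctr z',ct[320,350], cs[350,150])
# trivet
def comp(mask,seed):
    n,l,st,c=cv2.connectedComponentsWithStats(mask.astype(np.uint8)); k=l[seed[1],seed[0]]; return (l==k),st[k],c[k]
# heights
for name,seed,zr in [('trivet',(194,221),(.008,.018)),('lidflange',(270,235),(.098,.112))]:
    m,st,c=comp((ct[...,2]>zr[0])&(ct[...,2]<zr[1]),seed); P=ct[m]
    print(name,st,P.mean(0),P.min(0),P.max(0))
red=((hsv[...,0]<8)|(hsv[...,0]>172))&(hsv[...,1]>180)&(hsv[...,2]>90)
m,st,c=comp(red,(270,235));P=ct[m];print('red',st,c,np.median(P,0),P.min(0),P.max(0))
print(onz('top',[c],.106))
m=(hsv[...,2]>150)&(hsv[...,1]<60);m[:, :350]=0
m,st,c=comp(m,(368,225));print('rest',st,c)
E
```

```text
[ 0.53720249 -0.06919886  0.1066544 ] [ 0.81426636  0.56177727 -0.00194675] ctr z [ 0.24384705 -0.24585941 -0.00167964] [ 0.08560394 -0.43915411 -0.00303607]
trivet [ 164  190   61   62 2675] [0.56993644 0.28550051 0.01239474] [0.46566672 0.18218904 0.00800276] [0.6734073  0.38812277 0.01799488]
lidflange [ 257  200   51   52 1945] [ 0.55109509 -0.01317037  0.10676978] [ 0.47086803 -0.09127905  0.09808068] [0.63122282 0.06604237 0.1119868 ]
red [ 257  200   51   52 1958] [282.0061287  225.53115424] [ 0.54762756 -0.01231548  0.10695202] [ 0.46483756 -0.09127905  0.0240954 ] [0.63102053 0.06947956 1.38710872]
[[ 0.55033147 -0.0127874   0.106     ]]
rest [ 357  195   36   45 1027] [373.74878286 216.2375852 ]
```

View pics/t_pot.png

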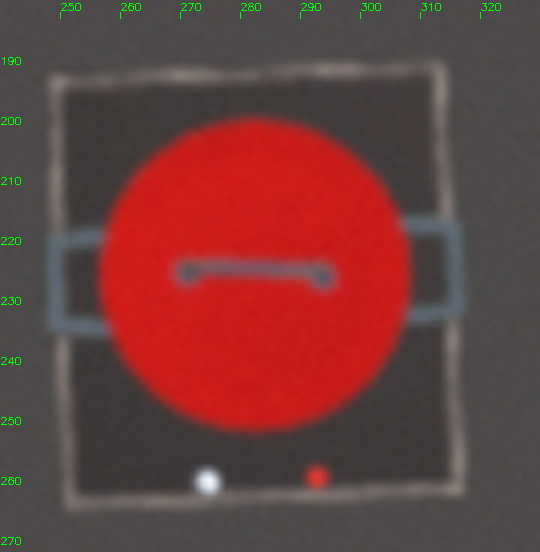

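View pics/t_rest.png

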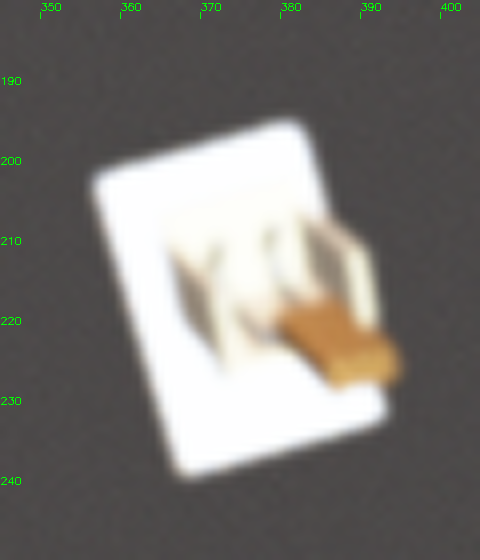

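View pics/s_pot.png

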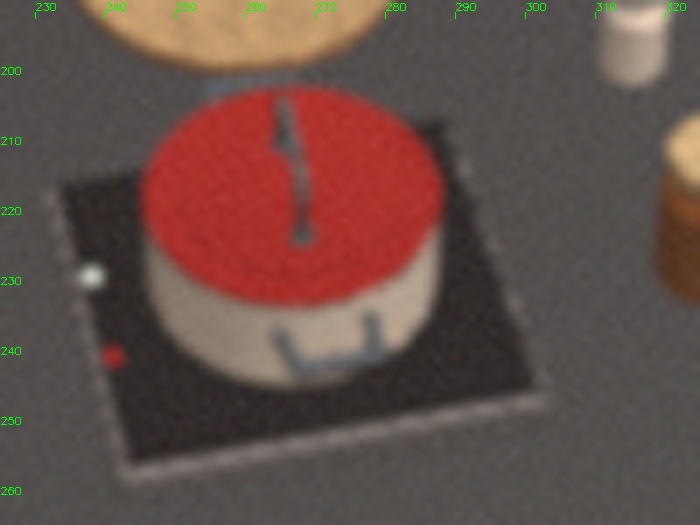

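View pics/s_rest.png

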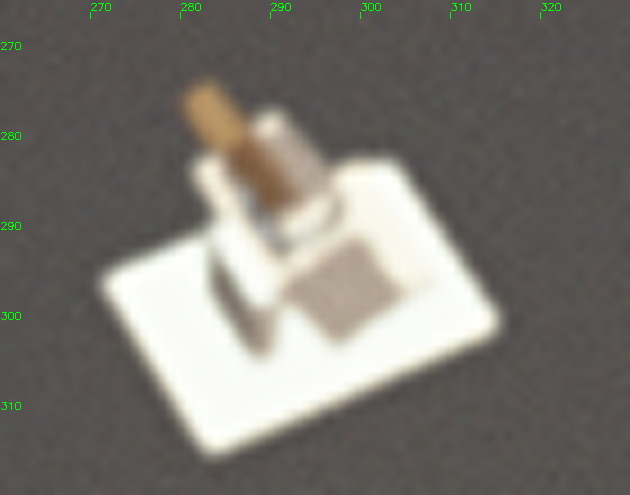

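Run:
```python
from h import *
o=ctrl.get_obs();T=R.from_euler('xyz',o['eef_rot']).as_matrix();print(np.round(T,3))
m=ctrl.camera_model('wrist')['extrinsics'];Tt=np.eye(4);Tt[:3,:3]=T;Tt[:3,3]=o['ee_pos']
X=np.linalg.inv(Tt)@m;np.save('X.npy',X);print(np.round(X,4))
c=onz('top',[(356.6,202.2),(382.5,195.2),(393.5,232.5),(367.7,239.7)],.008);print(np.round(c,4),c.mean(0))
for a,b in [(3,0),(2,1)]:
  d=c[b]-c[a];print(np.linalg.norm(d),np.arctan2(d[1],d[0]))
for a,b in [(1,0),(2,3)]:
  d=c[b]-c[a];print(np.linalg.norm(d),np.arctan2(-d[0],d[1]))
psi=.29
for sgn in (1,-1):
  L=R.from_euler('z',psi)*R.from_euler('y',-25,degrees=True);L=L.as_matrix()
  tx=-L[:,2];ty=sgn*L[:,0];W=np.c_[tx,ty,np.cross(tx,ty)]
  print(sgn,np.degrees(R.from_matrix(W@T.T).as_rotvec()))
# loop ends
l=onz('top',[(271,225.3),(293.5,226)],.106+.02);print(l)
```

```text
[[-0.     0.337  0.941]
 [-0.001  0.941 -0.337]
 [-1.    -0.001 -0.   ]]
[[ 6.000e-04 -2.431e-01  9.700e-01 -1.795e-01]
 [ 1.000e+00  3.000e-04 -5.000e-04 -5.000e-04]
 [-2.000e-04  9.700e-01  2.431e-01 -7.090e-02]
 [ 0.000e+00  0.000e+00  0.000e+00  1.000e+00]]
[[ 0.6402 -0.265   0.008 ]
 [ 0.6657 -0.354   0.008 ]
 [ 0.539  -0.3908  0.008 ]
 [ 0.5135 -0.3026  0.008 ]] [ 0.58961163 -0.32811287  0.008     ]
0.13210630946978716 0.2885688629459673
0.1319480349939532 0.2826217989093243
0.09266738134645512 0.27975339642193914
0.0918814257630645 0.28142603311854225
1 [ 17.86587306 -18.85902415 -52.80498552]
-1 [-22.3010066  -21.13944188 123.92554357]
[[ 0.54916147  0.02115774  0.126     ]
 [ 0.54811806 -0.04814175  0.126     ]]
```

Emit:
jog_arm:
  rows: [0.015, -0.02, 0.03, 0, 0, -4.4, 0, 0.02, -0.03, 0.02, 0, 0, -4.4, 0, 0.024, -0.03, 0.01, 0, 0, -4.4, 0, 0.024, -0.03, 0.01, 0, 0, -4.4, 0, 0.024, -0.03, 0.01, 0, 0, -4.4, 0, 0.024, -0.03, 0.01, 0, 0, -4.4, 0, 0.024, -0.03, 0.01, 0, 0, -4.4, 0, 0.024, -0.03, 0.01, 0, 0, -4.4, 0]
  squeeze: 40

```text
time_s: 0.82
ee_pos: [0.365, 0.2861, 0.316]
eef_rot: [1.716, 1.571, 0.755]
force: [0.8, 0.6, 0.3]
grip_width: 0.0942
```

Emit:
jog_arm:
  rows: [0.023, -0.031, 0, 0, 0, -4.4, 0, 0.023, -0.031, 0, 0, 0, -4.4, 0, 0.023, -0.031, 0, 0, 0, -4.4, 0, 0.023, -0.031, 0, 0, 0, -4.4, 0, 0.023, -0.031, 0, 0, 0, -4.4, 0, 0.023, -0.031, 0, 0, 0, -4.4, 0, 0.023, -0.031, 0, 0, 0, -4.4, 0, 0.023, -0.031, 0, 0, 0, -4.4, 0]

```text
time_s: 1.48
ee_pos: [0.5491, 0.0379, 0.3153]
eef_rot: [-1.55, 1.571, -3.126]
force: [-0.3, -0.1, -0.1]
grip_width: 0.0942
```

Emit:
jog_arm:
  rows: [0, 0, 0, 0, 0, 0, 0, 0, 0, 0, 0, 0, 0, 0]

```text
time_s: 1.65
ee_pos: [0.5488, 0.0384, 0.3145]
eef_rot: [-1.586, 1.569, 3.122]
force: [0.8, 0.3, -0.3]
grip_width: 0.094
```

```bash
cat > snap.py <<'E'
import sys
from h import *
n=sys.argv[1];name=sys.argv[2]
m=ctrl.camera_model(n);o=ctrl.get_obs();p,d=ctrl.camera(n)
cv2.imwrite(f'pics/{name}.png',p[:,:,::-1]);np.savez(f'pics/{name}.npz',d=d,E=m['extrinsics'],K=m['K'],dist=m['dist'],pos=o['ee_pos'],rot=o['eef_rot'])
print(o['time_s'],o['ee_pos'],np.round(R.from_euler('xyz',o['eef_rot']).as_matrix(),4).tolist(),o['force'],o['grip_width'])
E
python3 snap.py wrist w1
```

```text
1.65 [0.54880425 0.03842017 0.31447706] [[-0.0017, 1.0, -0.0042], [0.0, -0.0042, -1.0], [-1.0, -0.0017, -0.0]] [ 0.77428575  0.33822539 -0.28475968] 0.09395837086956872
```

View pics/w1.png

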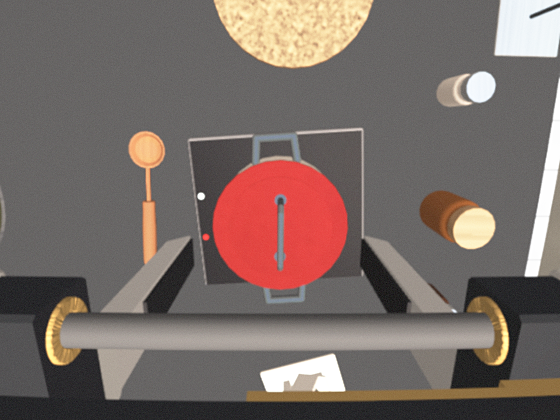

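Run:
```python
from h import *
z=np.load('pics/w1.npz');i=cv2.imread('pics/w1.png')
crop('w',i,(205,150,355,300),5,'pics/w1c.png')
m=dict(K=z['K'],dist=z['dist'],extrinsics=z['E'])
c=cloud('wrist',z['d'],m)
P=c[150:300,205:355].reshape(-1,3)
b=P[(P[:,2]>.14)&(P[:,2]<.16)];print('bar',len(b),b.mean(0),b.min(0),b.max(0),np.percentile(b[:,2],95))
a=np.polyfit(b[:,1],b[:,0],1);print(a)
f=P[(P[:,2]>.1)&(P[:,2]<.112)];print('lid',f.mean(0),f.min(0),f.max(0),np.median(f[:,2]))
hsv=cv2.cvtColor(i,cv2.COLOR_BGR2HSV)
red=(((hsv[...,0]<8)|(hsv[...,0]>172))&(hsv[...,1]>150)&(hsv[...,2]>80)).astype(np.uint8)
cs,_=cv2.findContours(red,0,cv2.CHAIN_APPROX_NONE);k=max(cs,key=len)
Q=onz('w',k.reshape(-1,2),.106,m);
A=np.c_[2*Q[:,:2],np.ones(len(Q))];s=np.linalg.lstsq(A,(Q[:,:2]**2).sum(1),rcond=None)[0];print('circ',s[:2],np.sqrt(s[2]+s[0]**2+s[1]**2))
```

```text
bar 442 [ 0.55099722 -0.00914869  0.15027689] [ 0.547725   -0.0503451   0.14109382] [0.55439034 0.02452927 0.15363956] 0.15252771791972727
[0.00934677 0.55108273]
lid [ 0.55100909 -0.00926412  0.10726797] [ 0.47078724 -0.09290894  0.10215881] [0.63178112 0.06700738 0.1118372 ] 0.10733647256165785
circ [ 0.55098505 -0.01297123] 0.07968676229708543
```

View pics/w1c.png

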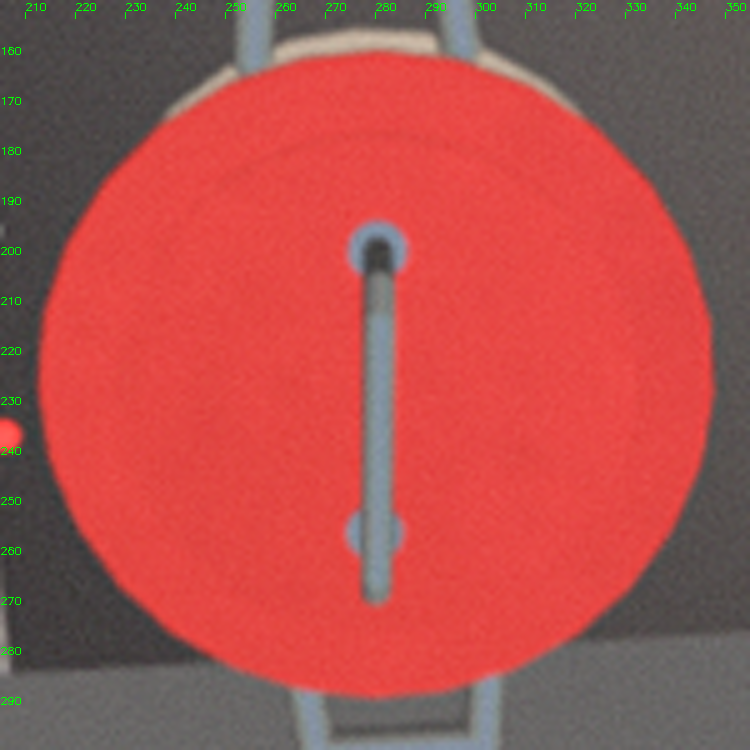

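Emit:
jog_arm:
  rows: [0.0015, -0.0385, 0, 0, 0, 2.05, 0, 0.0015, -0.0385, 0, 0, 0, 2.05, 0, 0.0015, -0.0385, 0, 0, 0, 2.05, 0, 0.0015, -0.0385, 0, 0, 0, 2.05, 0, 0.0015, -0.0385, 0, 0, 0, 2.05, 0, 0.0015, -0.0385, 0, 0, 0, 2.05, 0, 0.0015, -0.0385, 0, 0, 0, 2.05, 0, 0.0015, -0.0385, 0, 0, 0, 2.05, 0]

```text
time_s: 2.37
ee_pos: [0.5603, -0.2685, 0.316]
eef_rot: [1.003, 1.57, -0.279]
force: [0.3, 0.4, 0.8]
grip_width: 0.0939
```

Emit:
jog_arm:
  rows: [0, 0, 0, 0, 0, 0, 0, 0, 0, 0, 0, 0, 0, 0]

```text
time_s: 2.53
ee_pos: [0.5602, -0.2683, 0.3151]
eef_rot: [-2.597, 1.57, 2.399]
force: [0.4, -0.2, 0.3]
grip_width: 0.0941
```

```bash
python3 snap.py wrist w2
```

```text
2.5333 [ 0.56024195 -0.2683414   0.31505808] [[-0.0005, 0.9599, 0.2803], [0.0005, 0.2803, -0.9599], [-1.0, -0.0004, -0.0006]] [ 0.36982186 -0.16440831  0.30621122] 0.09409071073124617
```

View pics/w2.png

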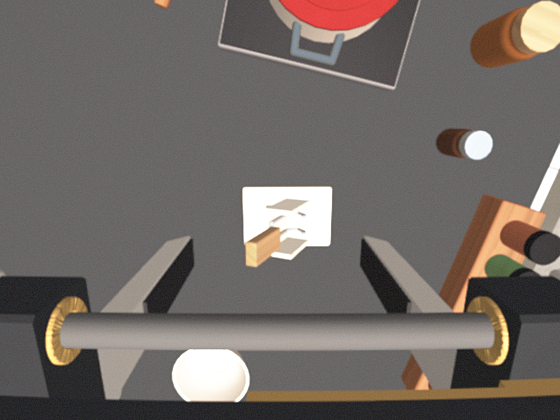

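```bash
cat > over.py <<'E'
from h import *
import sys
ox,oy,psi,name=float(sys.argv[1]),float(sys.argv[2]),float(sys.argv[3]),sys.argv[4]
z=np.load(f'pics/{name}.npz');i=cv2.imread(f'pics/{name}.png')
m=dict(K=z['K'],dist=z['dist'],extrinsics=z['E'])
x0,y0,x1,y1=[int(a) for a in sys.argv[5].split(',')];s=min(800//(x1-x0),600//(y1-y0))
c=cv2.resize(i[y0:y1,x0:x1],None,fx=s,fy=s,interpolation=cv2.INTER_CUBIC)
L=(R.from_euler('z',psi)*R.from_euler('y',-25,degrees=True)).as_matrix()
Rz=R.from_euler('z',psi).as_matrix();O=np.array([ox,oy,0])
H=O+[0,0,.028];G=H+.108*L[:,2]
bx=np.array([[a,b,k] for a in(-.007,.007) for b in(-.014,.014) for k in(-.032,.032)])@L.T+G
E=[(a,b) for a in range(8) for b in range(a) if bin(a^b).count('1')==1]
def dl(P,Q,col):
    p=(proj('w',[P,Q],m)+.5-[x0,y0])*s-.5
    cv2.line(c,*[tuple(int(v) for v in a) for a in p],col,1,cv2.LINE_AA)
for a,b in E: dl(bx[a],bx[b],(0,255,0))
q=np.array([[.065,.045,.008],[.065,-.045,.008],[-.065,-.045,.008],[-.065,.045,.008]])@Rz.T+O
for a in range(4): dl(q[a],q[(a+1)%4],(255,0,0))
for y in(-.012,.012):
    v=[[.014,y,.016],[0,y,0],[-.014,y,.016]]
    v=np.array(v)@L.T+H
    dl(v[0],v[1],(255,0,255));dl(v[1],v[2],(255,0,255))
cv2.imwrite(f'pics/{sys.argv[6]}.png',c)
print('H',H,'G',G)
E
python3 over.py .5896 -.328 .283 w2 230,170,350,270 w2o
python3 - <<'E'
from h import *
z=np.load('pics/w2.npz');i=cv2.imread('pics/w2.png')
m=dict(K=z['K'],dist=z['dist'],extrinsics=z['E']);c=cloud('w',z['d'],m)
s=c[170:270,230:350].reshape(-1,3);k=s[(s[:,2]>.004)&(s[:,2]<.013)];
r=cv2.minAreaRect((k[:,:2]*1000).astype(np.float32));print(r)
E
```

```text
H [ 0.5896 -0.328   0.028 ] G [ 0.5457728  -0.34074518  0.12588124]
((591.71142578125, -327.8392639160156), (130.1319122314453, 89.23796844482422), 16.837223052978516)
```

View pics/w2o.png

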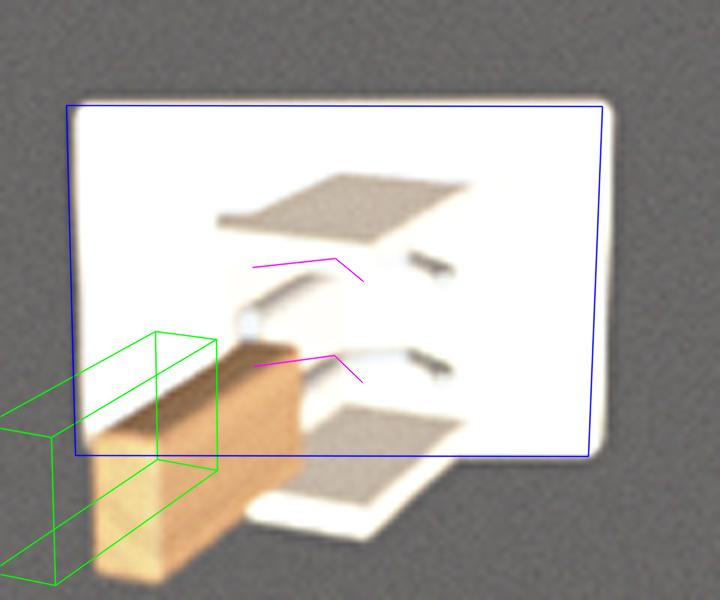

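```bash
sed -i 's/-\.065,/-.083,/g; s/\[\.065,/[.047,/g' over.py
python3 over.py .6092 -.3226 .286 w2 230,170,350,270 w2o
```

```text
H [ 0.6092 -0.3226  0.028 ] G [ 0.56541124 -0.3354766   0.12588124]
```

View pics/w2o.png

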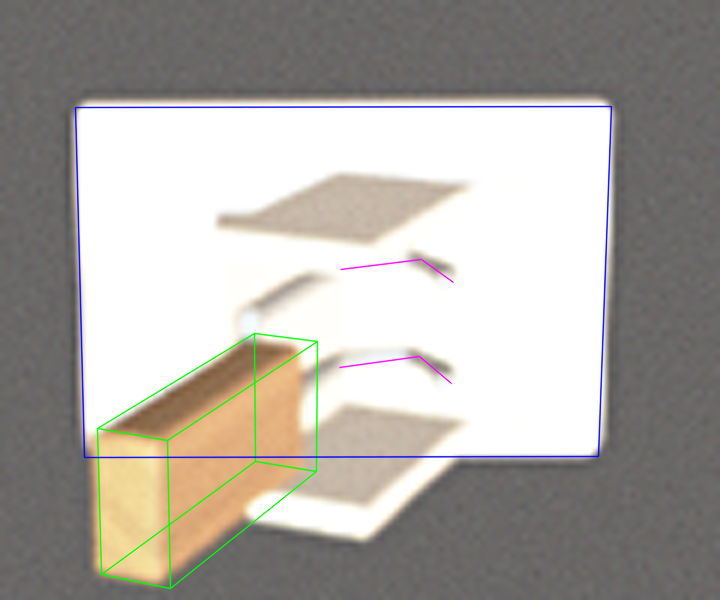

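Run:
```python
from h import *
o=ctrl.get_obs();T=R.from_euler('xyz',o['eef_rot']).as_matrix()
L=(R.from_euler('z',.286)*R.from_euler('y',-25,degrees=True)).as_matrix()
W=np.c_[-L[:,2],L[:,0],np.cross(-L[:,2],L[:,0])]
print(np.degrees(R.from_matrix(W@T.T).as_rotvec()),L[:,2])
G=np.array([.5646,-.3345,.1259]);g=G-.0188*L[:,2];print(g,g+.12*L[:,2]-o['ee_pos'],o['ee_pos'])
```

```text
[  7.02173244 -23.99156475   0.0428689 ] [-0.40545151 -0.11922778  0.90630779]
[ 0.57222249 -0.33225852  0.10886141] [-0.03689601 -0.07941002 -0.09782033] [ 0.56046432 -0.26715583  0.31543868]
```

Emit:
jog_arm:
  rows: [-0.006, -0.013, -0.0165, 1.17, -4, 0, 0.5, -0.006, -0.013, -0.016, 1.17, -4, 0, 0.5, -0.006, -0.013, -0.0165, 1.17, -4, 0, 0.5, -0.006, -0.013, -0.016, 1.17, -4, 0, 0.5, -0.006, -0.013, -0.0165, 1.17, -4, 0, 0.5, -0.007, -0.0135, -0.016, 1.17, -4, 0, 0.5, 0, 0, 0, 0, 0, 0, 0.5, 0, 0, 0, 0, 0, 0, 0.5]

```text
time_s: 3.25
ee_pos: [0.5231, -0.3454, 0.2178]
eef_rot: [1.574, 1.135, 0.288]
force: [0.1, -0.2, -0.0]
grip_width: 0.048
```

```bash
python3 snap.py wrist w3;python3 over.py .6087 -.3217 .286 w3 200,150,400,300 w3o
```

```text
3.25 [ 0.52311524 -0.34542288  0.21779038] [[0.4045, 0.8704, 0.2808], [0.1197, 0.254, -0.9598], [-0.9067, 0.4218, -0.0015]] [ 0.10794581 -0.16323164 -0.04779728] 0.04796357401172572
H [ 0.6087 -0.3217  0.028 ] G [ 0.56491124 -0.3345766   0.12588124]
```

View pics/w3.png

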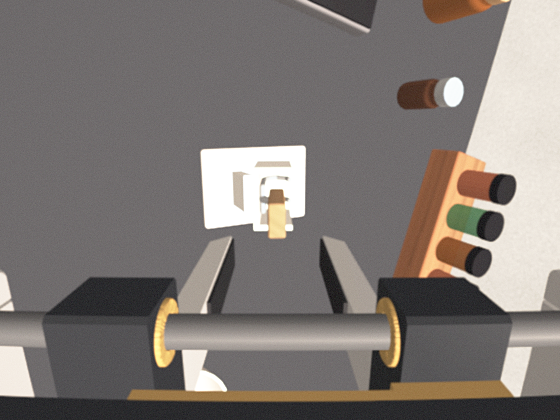

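View pics/w3o.png

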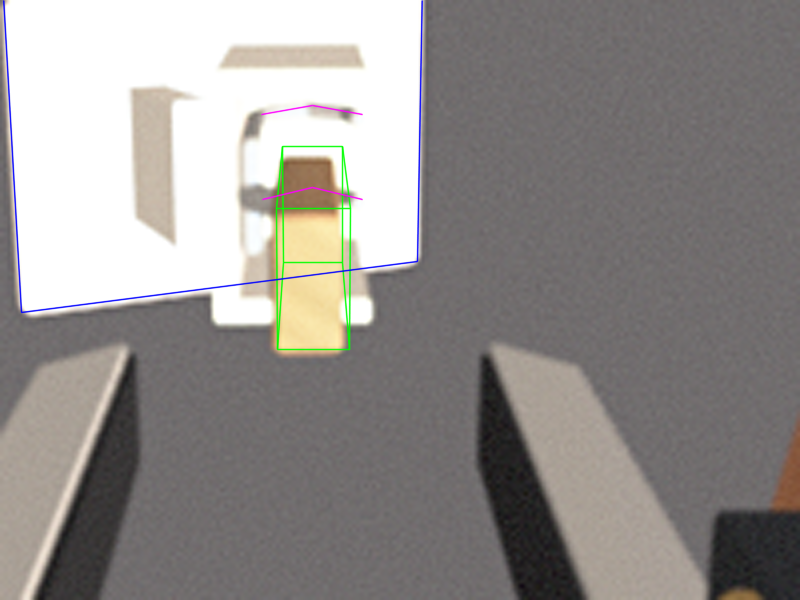

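Emit:
jog_arm:
  rows: [0.0061, 0.0018, -0.0136, 0, 0, 0, 0.5, 0.0061, 0.0018, -0.0136, 0, 0, 0, 0.5, 0.0061, 0.0018, -0.0136, 0, 0, 0, 0.5, 0.0061, 0.0018, -0.0136, 0, 0, 0, 0.5, 0.0061, 0.0018, -0.0136, 0, 0, 0, 0.5, 0.0061, 0.0018, -0.0136, 0, 0, 0, 0.5, 0.0061, 0.0018, -0.0136, 0, 0, 0, 0.5, 0.0061, 0.0018, -0.0136, 0, 0, 0, 0.5]

```text
time_s: 3.97
ee_pos: [0.5739, -0.331, 0.1095]
eef_rot: [1.568, 1.134, 0.284]
force: [-0.1, -0.3, -0.5]
grip_width: 0.0471
```

Emit:
jog_arm:
  rows: [0, 0, 0, 0, 0, 0, 0.5, 0, 0, 0, 0, 0, 0, 0.5]

```text
time_s: 4.13
ee_pos: [0.5726, -0.3315, 0.1089]
eef_rot: [1.572, 1.135, 0.287]
force: [0.2, -0.1, 0.1]
grip_width: 0.0468
```

```bash
python3 snap.py wrist w4;python3 over.py .6087 -.3217 .286 w4 200,150,400,300 w4o
```

```text
4.1333 [ 0.57263404 -0.33149637  0.10890996] [[0.4049, 0.8698, 0.282], [0.1197, 0.2553, -0.9594], [-0.9065, 0.4222, -0.0007]] [ 0.15513627 -0.06360604  0.11066741] 0.04681559687055228
H [ 0.6087 -0.3217  0.028 ] G [ 0.56491124 -0.3345766   0.12588124]
```

View pics/w4o.png

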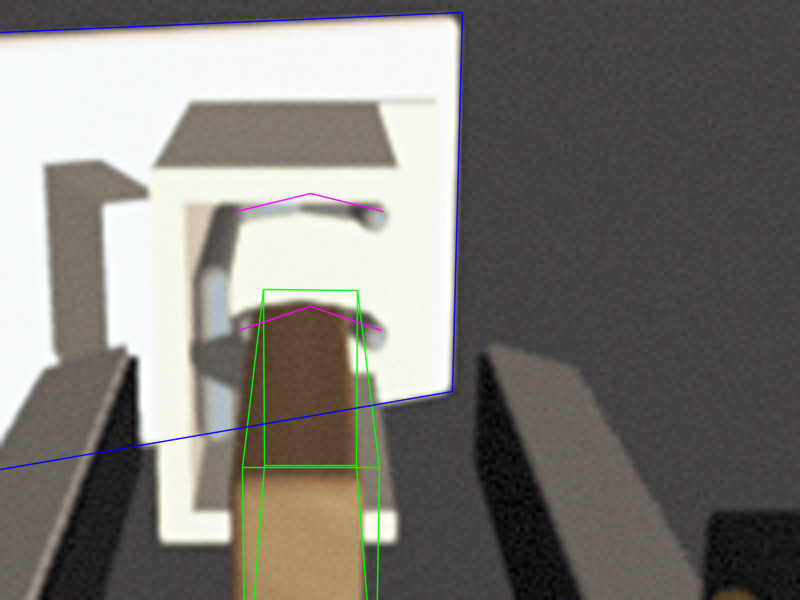

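Emit:
jog_arm:
  rows: [-0.001, -0.0003, -0.0005, 0, 0, 0, 0.5, 0, 0, 0, 0, 0, 0, 0.8, 0, 0, 0, 0, 0, 0, 0.9, 0, 0, 0, 0, 0, 0, 1, 0, 0, 0, 0, 0, 0, 1, 0, 0, 0, 0, 0, 0, 1]
  squeeze: 45

```text
time_s: 4.68
ee_pos: [0.5712, -0.3327, 0.1088]
eef_rot: [1.57, 1.134, 0.284]
force: [0.2, -0.1, -0.2]
grip_width: 0.0168
```

```bash
python3 snap.py wrist w5;python3 over.py .6087 -.3217 .286 w5 200,150,400,300 w5o
```

```text
4.6833 [ 0.57115837 -0.33271082  0.10879906] [[0.4059, 0.8698, 0.2806], [0.1185, 0.2543, -0.9598], [-0.9062, 0.4228, 0.0002]] [ 0.18822735 -0.08636253 -0.22723377] 0.016804923256683934
H [ 0.6087 -0.3217  0.028 ] G [ 0.56491124 -0.3345766   0.12588124]
```

View pics/w5o.png

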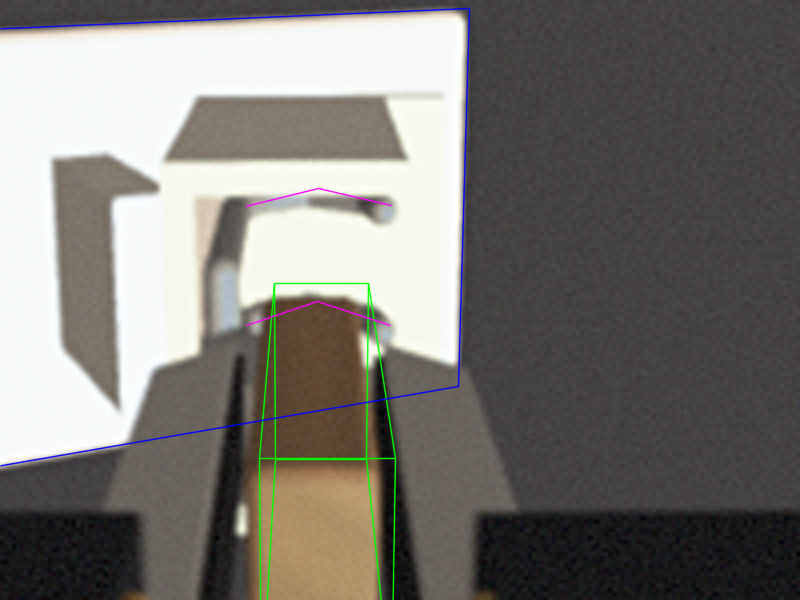

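Nearly closed (16.8 mm); let the fingers finish.

Emit:
jog_arm:
  rows: [0, 0, 0, 0, 0, 0, 1, 0, 0, 0, 0, 0, 0, 1, 0, 0, 0, 0, 0, 0, 1]
  squeeze: 45

```text
time_s: 4.98
ee_pos: [0.5713, -0.3325, 0.1088]
eef_rot: [1.571, 1.134, 0.285]
force: [0.6, 1.0, 1.5]
grip_width: 0.0136
```

```bash
python3 snap.py wrist w6;python3 over.py .6087 -.3217 .286 w6 200,150,400,300 w6o
```

```text
4.9833 [ 0.57132355 -0.33253193  0.10880415] [[0.406, 0.8697, 0.2807], [0.1187, 0.2544, -0.9598], [-0.9061, 0.423, 0.0]] [0.58159151 1.04490016 1.47847038] 0.013610336258647136
H [ 0.6087 -0.3217  0.028 ] G [ 0.56491124 -0.3345766   0.12588124]
```

View pics/w6o.png

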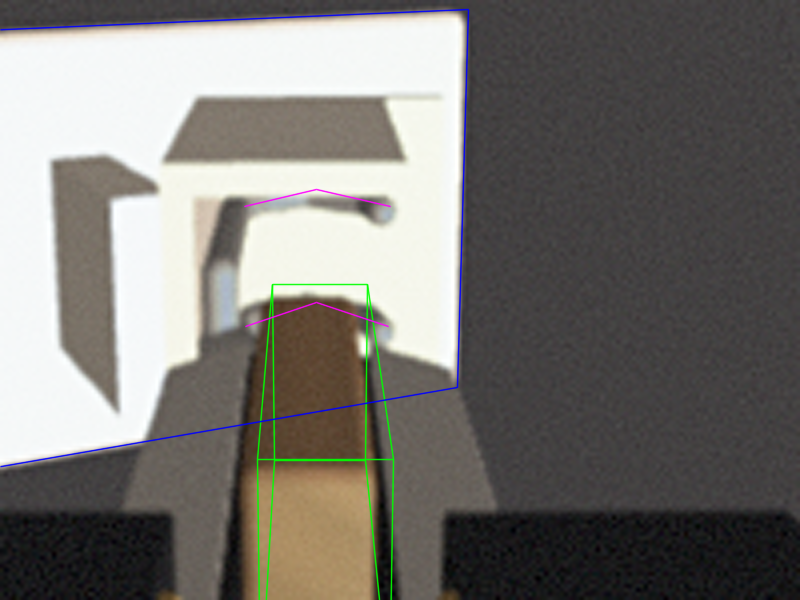

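Emit:
jog_arm:
  rows: [-0.0016, -0.0005, 0.0036, 0, 0, 0, 1, -0.0033, -0.0009, 0.0072, 0, 0, 0, 1, -0.0061, -0.0018, 0.0136, 0, 0, 0, 1, -0.0061, -0.0018, 0.0136, 0, 0, 0, 1, -0.0061, -0.0018, 0.0136, 0, 0, 0, 1, -0.0061, -0.0018, 0.0136, 0, 0, 0, 1, -0.0061, -0.0018, 0.0136, 0, 0, 0, 1, -0.0061, -0.0018, 0.0136, 0, 0, 0, 1]

```text
time_s: 5.7
ee_pos: [0.5287, -0.3451, 0.2022]
eef_rot: [1.57, 1.135, 0.284]
force: [0.6, 0.2, -1.1]
grip_width: 0.0141
```

```bash
python3 snap.py wrist w7;python3 snap.py side s7
```

```text
5.7 [ 0.52870539 -0.34509212  0.20218344] [[0.4052, 0.8701, 0.2805], [0.1182, 0.2544, -0.9598], [-0.9066, 0.4221, 0.0003]] [ 0.57800977  0.21641183 -1.05810826] 0.014079328455004168
5.75 [ 0.52867255 -0.34606794  0.20523257] [[0.4077, 0.8691, 0.28], [0.1155, 0.2551, -0.96], [-0.9058, 0.4237, 0.0036]] [-0.08186512 -0.79516569  1.73484778] 0.013898418624905484
```

View pics/w7.png

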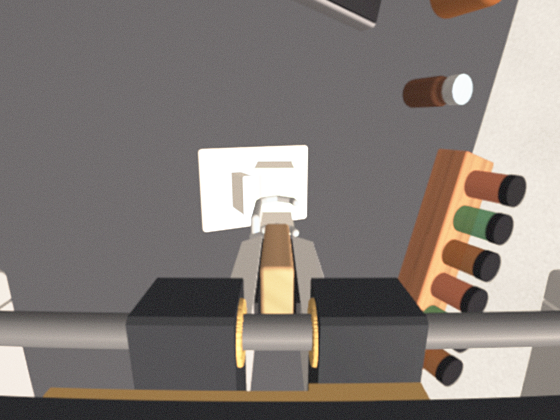

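```bash
cat > rot.py <<'E'
from h import *
import sys
def tgt(psi,pitch):
    L=(R.from_euler('z',psi)*R.from_euler('y',pitch,degrees=True)).as_matrix()
    return np.c_[-L[:,2],L[:,0],np.cross(-L[:,2],L[:,0])]
W=tgt(float(sys.argv[1]),float(sys.argv[2]))
o=ctrl.get_obs();T=R.from_euler('xyz',o['eef_rot']).as_matrix()
print(o['ee_pos'],np.degrees(R.from_matrix(W@T.T).as_rotvec()),'force',o['force'],'w',o['grip_width'])
E
python3 rot.py -.0095 0
```

```text
[ 0.52923583 -0.34588415  0.20381054] [ -3.24072837  24.95984302 -16.56387785] force [ 0.63473149  0.73743325 -1.14174583] w 0.013906932337834455
```

Emit:
jog_arm:
  rows: [0, 0.005, 0.02, 0, 0, 0, 1, 0, 0.01, 0.025, -0.27, 2.08, -1.38, 1, -0.002, 0.022, 0.02, -0.27, 2.08, -1.38, 1, -0.002, 0.022, 0, -0.27, 2.08, -1.38, 1, -0.002, 0.022, 0, -0.27, 2.08, -1.38, 1, -0.002, 0.022, 0, -0.27, 2.08, -1.38, 1, -0.002, 0.022, 0, -0.27, 2.08, -1.38, 1, -0.002, 0.022, 0, -0.27, 2.08, -1.38, 1]

```text
time_s: 6.47
ee_pos: [0.5172, -0.1968, 0.2655]
eef_rot: [1.67, 1.391, 0.209]
force: [0.8, 0.3, -2.5]
grip_width: 0.0135
```

Emit:
jog_arm:
  rows: [-0.002, 0.022, 0, -0.27, 2.08, -1.38, 1, -0.002, 0.022, 0, -0.27, 2.08, -1.38, 1, -0.002, 0.028, 0, -0.27, 2.08, -1.38, 1, -0.002, 0.028, 0, -0.27, 2.08, -1.38, 1, -0.002, 0.028, 0, -0.27, 2.08, -1.38, 1, -0.002, 0.028, 0, 0, 0, 0, 1, -0.002, 0.03, 0, 0, 0, 0, 1, 0, 0, 0, 0, 0, 0, 1]

```text
time_s: 7.13
ee_pos: [0.5032, -0.0079, 0.2655]
eef_rot: [-2.677, 1.566, 2.029]
force: [-0.2, -0.6, -1.6]
grip_width: 0.0137
```

```bash
python3 rot.py -.0095 0; python3 snap.py wrist w8;python3 snap.py side s8
```

```text
[ 0.50319719 -0.00794075  0.26546563] [-0.25574061 -0.12563366 -0.16476965] force [-0.18462833 -0.61897623 -1.60106941] w 0.013710680163998042
7.1333 [ 0.50319719 -0.00794075  0.26546563] [[-0.0022, 1.0, -0.0066], [0.0045, -0.0066, -1.0], [-1.0, -0.0022, -0.0044]] [-0.18462833 -0.61897623 -1.60106941] 0.013710680163998042
7.1833 [ 0.50341241 -0.00984299  0.26550924] [[-0.002, 1.0, -0.0068], [0.0037, -0.0068, -1.0], [-1.0, -0.0021, -0.0037]] [ 0.7113649  -0.28061028 -1.04085577] 0.013823421933907471
```

View pics/w8.png

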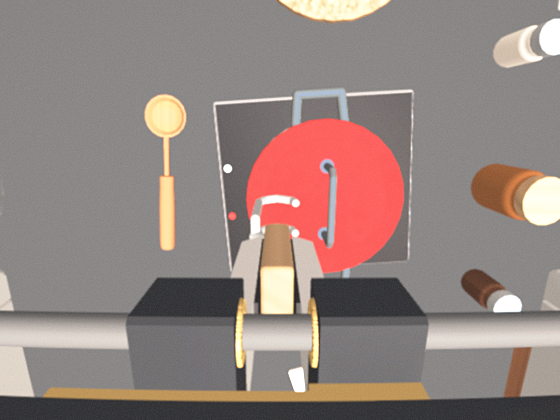

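View pics/s8.png

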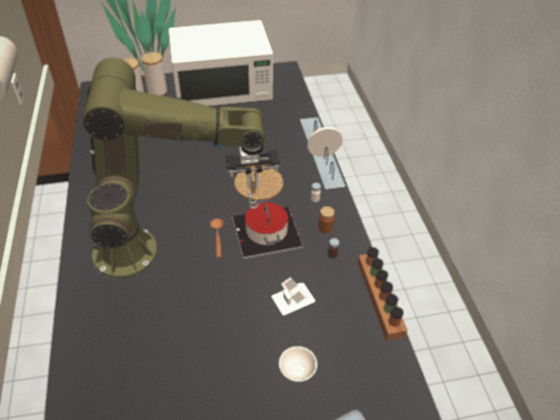

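Run:
```python
from h import *
z=np.load('pics/w8.npz');m=dict(K=z['K'],dist=z['dist'],extrinsics=z['E']);i=cv2.imread('pics/w8.png')
T=R.from_euler('xyz',z['rot']).as_matrix();p=z['pos']
for y in(-.012,.012):
    print(proj('w',[p+T@[.0895-.016,.014,y],p+T@[.0895,0,y],p+T@[.0895,-.014,y]],m).round(1).tolist())
c=cloud('w',z['d'],m);print(c[203,295],c[233,294])
crop('w',i,(230,180,350,270),6,'pics/w8c.png')
print(ctrl.get_obs()['ee_pos'])
```

```text
[[296.0, 201.0], [277.6, 196.5], [260.3, 196.5]]
[[295.6, 230.9], [277.6, 225.0], [260.7, 225.0]]
[0.51616606 0.00342089 0.19508605] [ 0.51549706 -0.01997873  0.19617629]
[ 0.5035539  -0.01110264  0.2655982 ]
```

View pics/w8c.png

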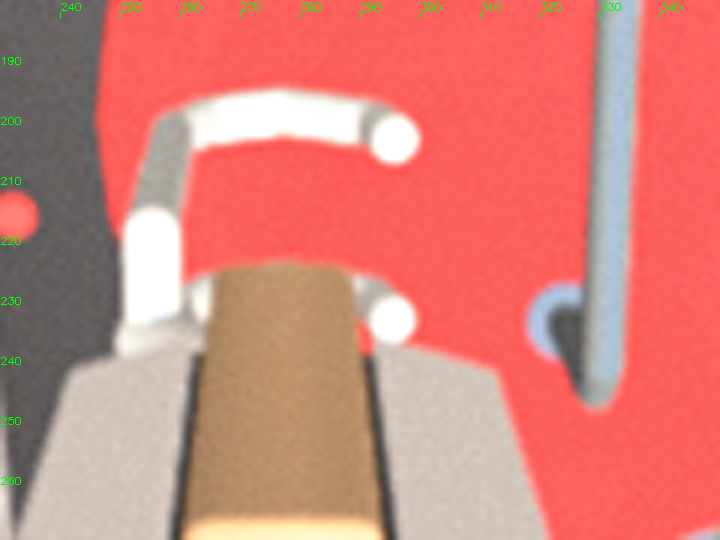

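Emit:
jog_arm:
  rows: [0, 0, -0.012, 0, 0, 0, 1, 0, 0, -0.015, 0, 0, 0, 1, 0, 0, -0.015, 0, 0, 0, 1, 0, 0, -0.012, 0, 0, 0, 1, 0, 0, -0.005, 0, 0, 0, 1, 0, 0, 0, 0, 0, 0, 1, 0, 0, 0, 0, 0, 0, 1]

```text
time_s: 7.82
ee_pos: [0.5038, -0.0124, 0.2073]
eef_rot: [-2.809, 1.567, 1.892]
force: [-0.4, -0.4, -0.6]
grip_width: 0.0141
```

```bash
python3 rot.py -.0095 0; python3 snap.py wrist w9
python3 - <<'E'
from h import *
z=np.load('pics/w9.npz');m=dict(K=z['K'],dist=z['dist'],extrinsics=z['E']);i=cv2.imread('pics/w9.png')
c=cloud('w',z['d'],m)
s=c[150:300,296:380].reshape(-1,3);b=s[(s[:,2]>.14)&(s[:,2]<.16)];print('bar',b.mean(0),b.min(0),b.max(0))
crop('w',i,(230,150,380,262),5,'pics/w9c.png')
E
```

```text
[ 0.50383908 -0.01237447  0.20733886] [-0.20353675 -0.06795215  0.07093085] force [-0.43725376 -0.35103737 -0.59316766] w 0.014122722424047858
7.8167 [ 0.50383908 -0.01237447  0.20733886] [[-0.0012, 0.9999, -0.0107], [0.0036, -0.0107, -0.9999], [-1.0, -0.0012, -0.0035]] [-0.43725376 -0.35103737 -0.59316766] 0.014122722424047858
bar [ 0.55066001 -0.00978112  0.15022425] [ 0.54711476 -0.0503664   0.14000856] [0.55508896 0.02479853 0.15373017]
```

View pics/w9c.png

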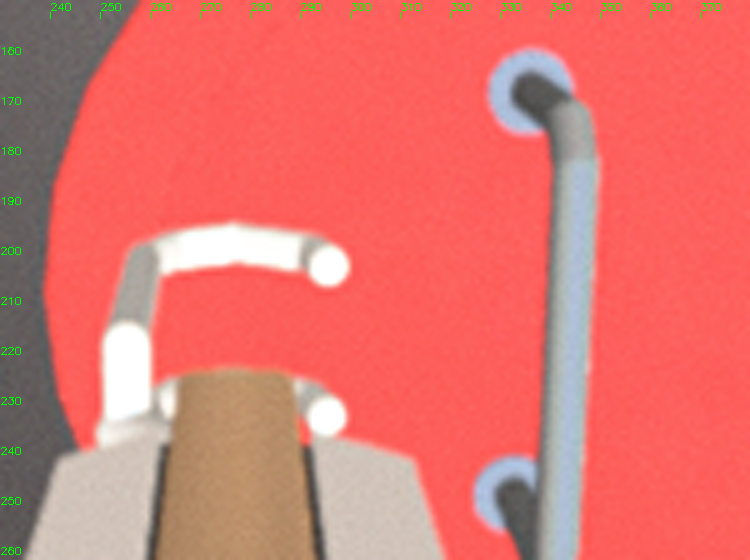

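Emit:
jog_arm:
  rows: [0.006, 0, 0, 0, 0, 0, 1, 0.01, 0, 0, 0, 0, 0, 1, 0.01, 0, 0, 0, 0, 0, 1, 0.01, 0, 0, 0, 0, 0, 1, 0.008, 0, 0, 0, 0, 0, 1, 0.003, 0, 0, 0, 0, 0, 1, 0, 0, 0, 0, 0, 0, 1]

```text
time_s: 8.45
ee_pos: [0.5512, -0.0118, 0.207]
eef_rot: [-2.794, 1.567, 1.909]
force: [0.1, 0.0, -1.4]
grip_width: 0.0138
```

```bash
python3 rot.py -.0095 0; python3 snap.py wrist w10
python3 - <<'E'
from h import *
i=cv2.imread('pics/w10.png')
crop('w',i,(220,150,370,262),5,'pics/w10c.png')
E
```

```text
[ 0.55117374 -0.01179615  0.20699463] [-0.21048848 -0.07398416  0.02589308] force [ 0.08175072  0.0163147  -1.39274521] w 0.013836999616617288
8.45 [ 0.55117374 -0.01179615  0.20699463] [[-0.0013, 0.9999, -0.01], [0.0037, -0.0099, -0.9999], [-1.0, -0.0013, -0.0037]] [ 0.08175072  0.0163147  -1.39274521] 0.013836999616617288
```

View pics/w10c.png

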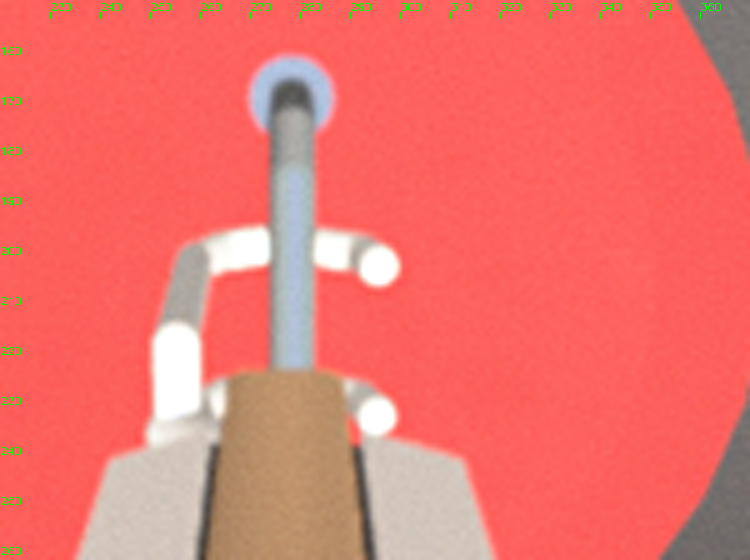

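Emit:
jog_arm:
  rows: [0, -0.0005, 0.006, 0, 0, 0, 1, 0, 0, 0.006, 0, 0, 0, 1, 0, 0, 0.005, 0, 0, 0, 1, 0, 0, 0.003, 0, 0, 0, 1, 0, 0, 0.003, 0, 0, 0, 1, 0, 0, 0.003, 0, 0, 0, 1, 0, 0, 0.003, 0, 0, 0, 1, 0, 0, 0.003, 0, 0, 0, 1]
  squeeze: 55

```text
time_s: 9.17
ee_pos: [0.5506, -0.0123, 0.2391]
eef_rot: [-2.677, 1.567, 2.026]
force: [0.0, 0.6, -3.7]
grip_width: 0.0136
```

Emit:
jog_arm:
  rows: [0, 0, 0.003, 0, 0, 0, 1, 0, 0, 0.003, 0, 0, 0, 1, 0, 0, 0.004, 0, 0, 0, 1, 0, 0, 0.004, 0, 0, 0, 1, 0, 0, 0.004, 0, 0, 0, 1, 0, 0, 0.004, 0, 0, 0, 1, 0, 0, 0.003, 0, 0, 0, 1, 0, 0, 0, 0, 0, 0, 1]

```text
time_s: 9.83
ee_pos: [0.5509, -0.0123, 0.2648]
eef_rot: [-3.064, 1.567, 1.639]
force: [0.3, -0.1, -3.2]
grip_width: 0.0141
```

```bash
python3 rot.py -.0095 0; python3 snap.py wrist w11;python3 snap.py side s11
python3 - <<'E'
from h import *
i=cv2.imread('pics/s11.png')
crop('w',i,(215,150,335,260),5,'pics/s11c.png')
z=np.load('pics/w11.npz');m=dict(K=z['K'],dist=z['dist'],extrinsics=z['E']);c=cloud('w',z['d'],m);i=cv2.imread('pics/w11.png')
h=cv2.cvtColor(i,cv2.COLOR_BGR2HSV);k=((h[...,0]<8)|(h[...,0]>172))&(h[...,1]>140)&(z['d']>.05);k[300:]=0
P=c[k];P=P[(P[:,2]>.1)&(P[:,2]<.25)];med=np.median(P[:,2]);P=P[abs(P[:,2]-med)<.02]
a=np.linalg.lstsq(np.c_[P[:,:2]-P[:,:2].mean(0),np.ones(len(P))],P[:,2],rcond=None)[0];print('plane',a,P.mean(0),P.min(0),P.max(0))
E
```

```text
[ 0.55086815 -0.01230115  0.26481859] [-0.20425017 -0.01395322  0.02958243] force [ 0.29902924 -0.0553021  -3.2467717 ] w 0.014051759526235979
9.8333 [ 0.55086815 -0.01230115  0.26481859] [[-0.0002, 0.9999, -0.01], [0.0036, -0.01, -0.9999], [-1.0, -0.0003, -0.0036]] [ 0.29902924 -0.0553021  -3.2467717 ] 0.014051759526235979
9.8833 [ 0.55077286 -0.01232921  0.26437167] [[-0.0007, 0.9999, -0.0101], [0.0036, -0.0101, -0.9999], [-1.0, -0.0007, -0.0036]] [ 0.3981656  -0.69118642 -3.71584904] 0.013887503485880618
plane [0.00203533 0.00148511 0.14222764] [0.55026743 0.00296472 0.14222764] [ 0.46914479 -0.07936882  0.13844538] [0.63042448 0.06731897 0.14582175]
```

View pics/w11.png

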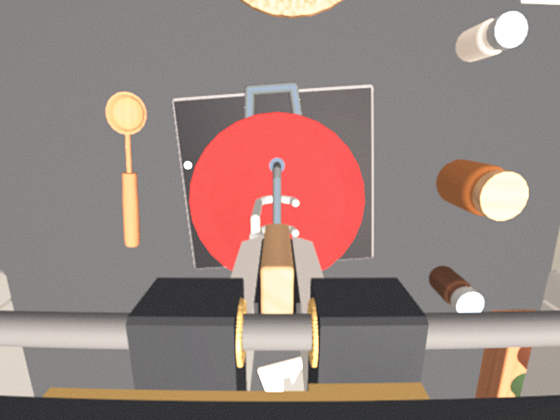

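View pics/s11c.png

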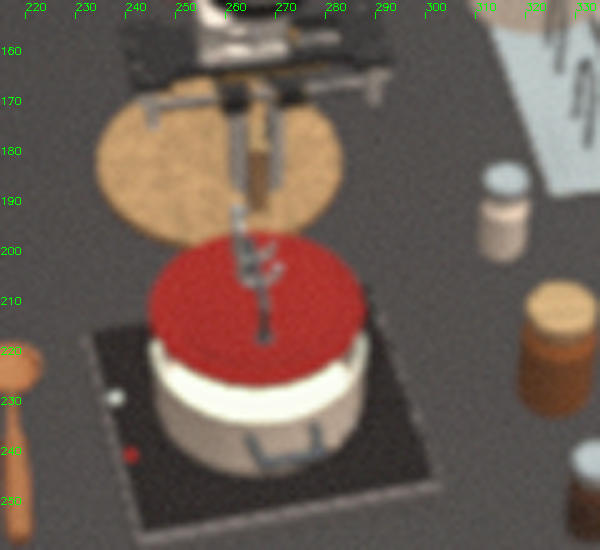

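Emit:
jog_arm:
  rows: [0, 0, 0.004, 0, 0, 0, 1, 0, 0, 0.006, 0, 0, 0, 1, 0, 0, 0.006, 0, 0, 0, 1, 0, 0, 0.006, 0, 0, 0, 1, 0, 0, 0.005, 0, 0, 0, 1, 0, 0, 0.003, 0, 0, 0, 1]

```text
time_s: 10.43
ee_pos: [0.5508, -0.0123, 0.2951]
eef_rot: [-3.085, 1.567, 1.618]
force: [-0.1, 0.2, -3.6]
grip_width: 0.0138
```

Emit:
jog_arm:
  rows: [0, 0.002, 0, 0, 0, 0, 1, 0, 0.004, 0, 0, 0, 0, 1, 0, 0.006, 0, 0, 0, 0, 1, 0, 0.008, 0, 0, 0, 0, 1, 0, 0.01, 0, 0, 0, 0, 1, 0, 0.012, 0, 0, 0, 0, 1, 0, 0.014, 0, 0, 0, 0, 1, 0, 0.014, 0, 0, 0, 0, 1]

```text
time_s: 11.1
ee_pos: [0.5505, 0.0593, 0.294]
eef_rot: [-2.766, 1.567, 1.937]
force: [0.3, -0.4, -4.1]
grip_width: 0.0138
```

Emit:
jog_arm:
  rows: [0.001, 0.014, 0, 0, 0, 0, 1, 0.0015, 0.014, 0, 0, 0, 0, 1, 0.0015, 0.014, 0, 0, 0, 0, 1, 0.0015, 0.014, 0, 0, 0, 0, 1, 0.0015, 0.014, 0, 0, 0, 0, 1, 0.0015, 0.014, 0, 0, 0, 0, 1, 0.0015, 0.014, 0, 0, 0, 0, 1, 0.0015, 0.014, 0, 0, 0, 0, 1]

```text
time_s: 11.77
ee_pos: [0.5623, 0.1711, 0.294]
eef_rot: [-2.792, 1.567, 1.911]
force: [-0.7, -0.1, -3.6]
grip_width: 0.0135
```

Emit:
jog_arm:
  rows: [0.0015, 0.014, 0, 0, 0, 0, 1, 0.0015, 0.014, 0, 0, 0, 0, 1, 0.0015, 0.014, 0, 0, 0, 0, 1, 0.0015, 0.013, 0, 0, 0, 0, 1, 0.001, 0.012, 0, 0, 0, 0, 1, 0.0005, 0.011, 0, 0, 0, 0, 1, 0, 0.01, 0, 0, 0, 0, 1, 0, 0.008, 0, 0, 0, 0, 1]

```text
time_s: 12.43
ee_pos: [0.5696, 0.2668, 0.2939]
eef_rot: [-2.772, 1.567, 1.93]
force: [0.6, 0.2, -3.8]
grip_width: 0.0138
```

Emit:
jog_arm:
  rows: [0, 0.006, 0, 0, 0, 0, 1, 0, 0.005, 0, 0, 0, 0, 1, 0, 0.004, 0, 0, 0, 0, 1, 0, 0.003, 0, 0, 0, 0, 1, 0, 0.002, 0, 0, 0, 0, 1, 0, 0, 0, 0, 0, 0, 1, 0, 0, 0, 0, 0, 0, 1]

```text
time_s: 13.02
ee_pos: [0.5697, 0.2855, 0.294]
eef_rot: [-2.781, 1.567, 1.921]
force: [-0.6, 1.1, -3.6]
grip_width: 0.014
```

```bash
cat > lid.py <<'E'
from h import *
import sys
n=sys.argv[1]
z=np.load(f'pics/{n}.npz');m=dict(K=z['K'],dist=z['dist'],extrinsics=z['E']);c=cloud('w',z['d'],m);i=cv2.imread(f'pics/{n}.png')
h=cv2.cvtColor(i,cv2.COLOR_BGR2HSV);k=(((h[...,0]<8)|(h[...,0]>172))&(h[...,1]>140)&(z['d']>.05));k[300:]=0
nn,l,st,_=cv2.connectedComponentsWithStats(k.astype(np.uint8));k=l==1+np.argmax(st[1:,4])
P=c[k];med=np.median(P[:,2]);P=P[abs(P[:,2]-med)<.02]
a=np.linalg.lstsq(np.c_[P[:,:2]-P[:,:2].mean(0),np.ones(len(P))],P[:,2],rcond=None)[0];print('plane',a,P.min(0),P.max(0))
E
python3 rot.py -.0095 0; python3 snap.py wrist w12;python3 lid.py w12
```

```text
[0.5697215  0.28553184 0.29403813] [-0.20384201 -0.07459111  0.03928206] force [-0.63388035  1.09862565 -3.57144384] w 0.013982094049221443
13.0167 [0.5697215  0.28553184 0.29403813] [[-0.0013, 0.9999, -0.0102], [0.0036, -0.0102, -0.9999], [-1.0, -0.0013, -0.0035]] [-0.63388035  1.09862565 -3.57144384] 0.013982094049221443
plane [0.00026889 0.00082633 0.17143886] [0.48825958 0.21810697 0.16793808] [0.64958461 0.36514841 0.17467297]
```

View pics/w12.png

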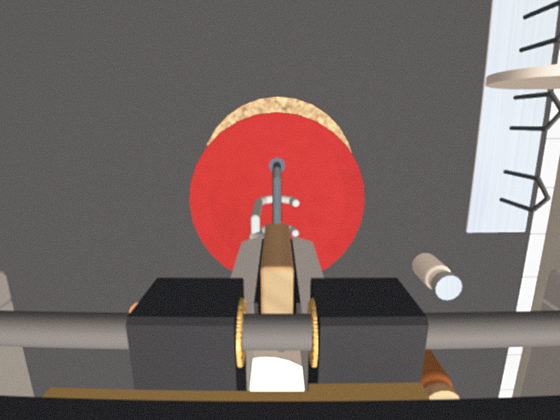

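Emit:
jog_arm:
  rows: [0, 0, -0.004, 0, 0, 0, 1, 0, 0, -0.008, 0, 0, 0, 1, 0, 0, -0.012, 0, 0, 0, 1, 0, 0, -0.014, 0, 0, 0, 1, 0, 0, -0.014, 0, 0, 0, 1, 0, 0, -0.014, 0, 0, 0, 1, 0, 0, -0.014, 0, 0, 0, 1, 0, 0, -0.014, 0, 0, 0, 1]

```text
time_s: 13.73
ee_pos: [0.5694, 0.2854, 0.1985]
eef_rot: [-2.622, 1.567, 2.08]
force: [-0.4, -0.3, -3.2]
grip_width: 0.0139
```

Emit:
jog_arm:
  rows: [0, 0, -0.012, 0, 0, 0, 1, 0, 0, -0.009, 0, 0, 0, 1, 0, 0, -0.006, 0, 0, 0, 1, 0, 0, -0.004, 0, 0, 0, 1, 0, 0, -0.003, 0, 0, 0, 1, 0, 0, -0.002, 0, 0, 0, 1, 0, 0, -0.001, 0, 0, 0, 1, 0, 0, -0.001, 0, 0, 0, 1]

```text
time_s: 14.4
ee_pos: [0.5698, 0.2858, 0.1624]
eef_rot: [-2.975, 1.567, 1.727]
force: [0.2, 0.6, -4.4]
grip_width: 0.0137
```

```bash
python3 rot.py -.0095 0; python3 snap.py wrist w13;python3 lid.py w13
```

```text
[0.56984483 0.28575187 0.1623978 ] [-0.22524057 -0.03560774  0.03152637] force [ 0.23781473  0.56127696 -4.39387515] w 0.013673948645542616
14.4 [0.56984483 0.28575187 0.1623978 ] [[-0.0006, 0.9999, -0.0101], [0.0039, -0.01, -0.9999], [-1.0, -0.0007, -0.0039]] [ 0.23781473  0.56127696 -4.39387515] 0.013673948645542616
plane [0.00233307 0.00112571 0.03978245] [0.48919783 0.21915141 0.03598655] [0.64818139 0.36541338 0.043246  ]
```

View pics/w13.png

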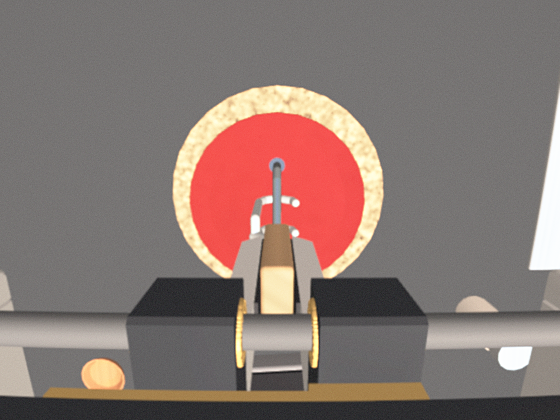

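Emit:
jog_arm:
  rows: [0, 0, -0.0015, 0, 0, 0, 1, 0, 0, -0.0015, 0, 0, 0, 1, 0, 0, -0.0015, 0, 0, 0, 1, 0, 0, -0.0015, 0, 0, 0, 1, 0, 0, -0.001, 0, 0, 0, 1, 0, 0, -0.001, 0, 0, 0, 1, 0, 0, -0.001, 0, 0, 0, 1, 0, 0, -0.001, 0, 0, 0, 1]

```text
time_s: 15.12
ee_pos: [0.5697, 0.2857, 0.152]
eef_rot: [-2.815, 1.567, 1.887]
force: [-0.4, 0.8, -2.9]
grip_width: 0.0136
```

Emit:
jog_arm:
  rows: [0, 0, -0.0005, 0, 0, 0, 1, 0, 0, -0.0005, 0, 0, 0, 1, 0, 0, -0.0005, 0, 0, 0, 1, 0, 0, -0.0005, 0, 0, 0, 1]

```text
time_s: 15.45
ee_pos: [0.5698, 0.2857, 0.1502]
eef_rot: [-2.908, 1.567, 1.795]
force: [0.4, -0.3, -1.3]
grip_width: 0.014
```

Emit:
jog_arm:
  rows: [0, 0, -0.0005, 0, 0, 0, 1, 0, 0, -0.0005, 0, 0, 0, 1, 0, 0, -0.0005, 0, 0, 0, 1, 0, 0, -0.0005, 0, 0, 0, 1]

```text
time_s: 15.78
ee_pos: [0.5697, 0.2857, 0.148]
eef_rot: [-2.823, 1.567, 1.879]
force: [-0.6, 0.3, -1.6]
grip_width: 0.0139
```

```bash
python3 rot.py -.0095 0; python3 snap.py wrist w14;python3 lid.py w14
```

```text
[0.56970939 0.28572295 0.14803416] [-0.21346193 -0.06802746  0.03129296] force [-0.63800335  0.28637738 -1.57077954] w 0.01386500961773184
15.7833 [0.56970939 0.28572295 0.14803416] [[-0.0012, 0.9999, -0.01], [0.0037, -0.01, -0.9999], [-1.0, -0.0012, -0.0037]] [-0.63800335  0.28637738 -1.57077954] 0.01386500961773184
plane [-0.00017989 -0.00370642  0.02918277] [0.48902101 0.21866432 0.02548775] [0.64817096 0.36521004 0.03255803]
```

Emit:
jog_arm:
  rows: [0, 0, -0.004, 0, 0, 0, 1, 0, 0, -0.005, 0, 0, 0, 1, 0, 0, -0.005, 0, 0, 0, 1, 0, 0, -0.005, 0, 0, 0, 1, 0, 0, -0.0025, 0, 0, 0, 1, 0, 0, 0, 0, 0, 0, 1]

```text
time_s: 16.33
ee_pos: [0.5694, 0.2856, 0.1255]
eef_rot: [-2.45, 1.567, 2.252]
force: [0.2, 0.1, -1.0]
grip_width: 0.0138
```

```bash
python3 rot.py -.0095 0; python3 snap.py wrist w15;python3 lid.py w15;python3 - <<'E'
from h import *
i=cv2.imread('pics/w15.png')
crop('w',i,(210,150,370,262),5,'pics/w15c.png')
E
```

```text
[0.56936828 0.28557423 0.12554565] [-0.17908724 -0.14534965  0.03116384] force [ 0.18432958  0.05873848 -1.04743631] w 0.013830544664425178
16.3333 [0.56936828 0.28557423 0.12554565] [[-0.0025, 0.9999, -0.01], [0.0031, -0.01, -0.9999], [-1.0, -0.0026, -0.0031]] [ 0.18432958  0.05873848 -1.04743631] 0.013830544664425178
plane [-0.00024885 -0.00336922  0.02917354] [0.48887034 0.22374703 0.02559658] [0.64816485 0.36498874 0.03260713]
```

View pics/w15c.png

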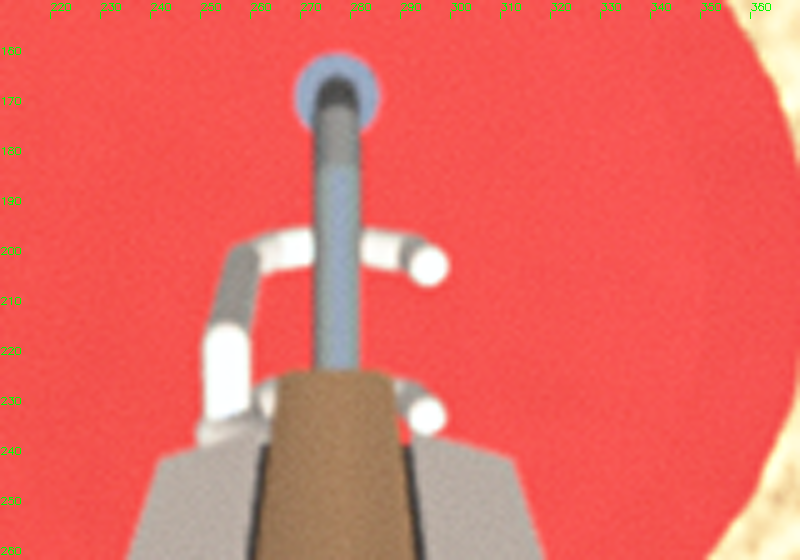

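Emit:
jog_arm:
  rows: [-0.003, 0, 0, 0, 0, 0, 1, -0.006, 0, 0, 0, 0, 0, 1, -0.009, 0, 0, 0, 0, 0, 1, -0.01, 0, 0, 0, 0, 0, 1, -0.01, 0, 0, 0, 0, 0, 1, -0.008, 0, 0, 0, 0, 0, 1, -0.004, 0, 0, 0, 0, 0, 1, 0, 0, 0, 0, 0, 0, 1]

```text
time_s: 17.05
ee_pos: [0.5191, 0.2859, 0.1269]
eef_rot: [-2.903, 1.567, 1.8]
force: [-0.2, 1.0, -1.9]
grip_width: 0.0139
```

```bash
python3 rot.py -.0095 0; python3 snap.py wrist w16;python3 lid.py w16;python3 - <<'E'
from h import *
i=cv2.imread('pics/w16.png')
crop('w',i,(210,150,410,262),4,'pics/w16c.png')
E
```

```text
[0.51907737 0.2858776  0.1269481 ] [-2.19922220e-01 -5.13794775e-02  1.28982920e-04] force [-0.19281296  0.99772133 -1.90185554] w 0.013881102032037903
17.05 [0.51907737 0.2858776  0.1269481 ] [[-0.0009, 1.0, -0.0095], [0.0038, -0.0095, -0.9999], [-1.0, -0.0009, -0.0038]] [-0.19281296  0.99772133 -1.90185554] 0.013881102032037903
plane [-0.00368784 -0.00698221  0.02922612] [0.48874089 0.22225803 0.01302802] [0.64792468 0.36512184 0.03228778]
```

View pics/w16c.png

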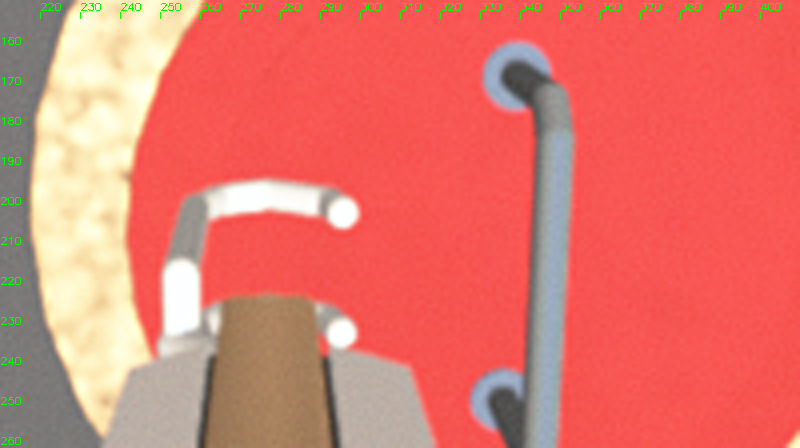

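Emit:
jog_arm:
  rows: [0, 0, 0.01, 0, 0, 0, 1, 0, 0, 0.02, 0, 0, 0, 1, 0, 0, 0.03, 0, 0, 0, 1, 0, 0, 0.035, 0, 0, 0, 1, 0, 0, 0.035, 0, 0, 0, 1, 0, 0, 0.025, 0, 0, 0, 1, 0, -0.01, 0.008, 0, 0, 0, 1, 0, -0.02, 0, 0, 0, 0, 1]

```text
time_s: 17.77
ee_pos: [0.5201, 0.2562, 0.2917]
eef_rot: [2.781, 1.565, 1.202]
force: [-0.3, 0.6, -2.3]
grip_width: 0.0138
```

Emit:
jog_arm:
  rows: [0, -0.03, 0, 0, 0, 0, 1, 0, -0.035, 0, 0, 0, 0, 1, 0, -0.035, 0, 0, 0, 0, 1, 0, -0.035, 0, 0, 0, 0, 1, 0, -0.035, 0, 0, 0, 0, 1, 0, -0.035, 0, 0, 0, 0, 1, 0, -0.035, 0, 0, 0, 0, 1, 0, -0.035, 0, 0, 0, 0, 1]

```text
time_s: 18.43
ee_pos: [0.519, -0.0217, 0.2888]
eef_rot: [-2.575, 1.566, 2.127]
force: [1.2, 0.2, -1.9]
grip_width: 0.0136
```

Emit:
jog_arm:
  rows: [0, -0.035, 0, 0, 0, 0, 1, 0, -0.035, 0, 0, 0, 0, 1, 0, -0.035, 0, 0, 0, 0, 1, 0, -0.035, 0, 0, 0, 0, 1, 0, -0.02, 0, 0, 0, 0, 1, 0, -0.01, 0, 0, 0, 0, 1, 0, 0, 0, 0, 0, 0, 1]

```text
time_s: 19.02
ee_pos: [0.5191, -0.1911, 0.2886]
eef_rot: [-2.556, 1.566, 2.144]
force: [0.7, 0.1, -1.8]
grip_width: 0.0138
```

```bash
python3 rot.py .285 -25
python3 - <<'E'
from h import *
z=np.load('pics/w6.npz');o=ctrl.get_obs()
print(np.degrees((R.from_euler('xyz',z['rot'])*R.from_euler('xyz',o['eef_rot']).inv()).as_rotvec()))
E
```

```text
[ 0.51906135 -0.19108397  0.28861619] [  3.20104192 -25.04240995  16.72295419] force [ 0.68483774  0.07694415 -1.81604733] w 0.013776493261300914
[  3.19822253 -25.06657668  16.69713892]
```

Emit:
jog_arm:
  rows: [0, -0.012, 0, 0.4, -3.13, 2.09, 1, 0, -0.02, 0, 0.4, -3.13, 2.09, 1, 0, -0.022, -0.008, 0.4, -3.13, 2.09, 1, 0, -0.022, -0.008, 0.4, -3.13, 2.09, 1, 0, -0.022, -0.01, 0.4, -3.13, 2.09, 1, 0, -0.022, -0.012, 0.4, -3.13, 2.09, 1, 0, -0.022, -0.012, 0.4, -3.13, 2.09, 1, 0, -0.014, -0.012, 0.4, -3.13, 2.09, 1]

```text
time_s: 19.68
ee_pos: [0.5198, -0.3456, 0.227]
eef_rot: [1.565, 1.13, 0.284]
force: [0.6, 0.8, -2.2]
grip_width: 0.0138
```

Emit:
jog_arm:
  rows: [0, 0, 0, 0, 0, 0, 1, 0, 0, 0, 0, 0, 0, 1, 0, 0, 0, 0, 0, 0, 1]

```text
time_s: 19.93
ee_pos: [0.5202, -0.3441, 0.2282]
eef_rot: [1.568, 1.134, 0.285]
force: [-1.2, 0.3, -1.6]
grip_width: 0.0138
```

```bash
python3 snap.py wrist w17; python3 snap.py top t17; python3 snap.py side s17;  python3 - <<'E'
from h import *
z=np.load('pics/w6.npz');
tr=R.from_euler('xyz',z['rot']);a=tr.as_matrix()[:,0]
p=np.array([.5713,-.3326,.1088])
ps=[]
for n in ['w17','t17','s17']:
    o=np.load(f'pics/{n}.npz');ps.append(o['pos'])
    print(p-o['pos'],np.degrees((tr*R.from_euler('xyz',o['rot']).inv()).as_rotvec()))
d=p-np.mean(ps,0);print('along',d@a,'perp world',d-a*(d@a),a)
E
```

```text
19.9333 [ 0.52019689 -0.34409292  0.22816252] [[0.4062, 0.8687, 0.2835], [0.1188, 0.2574, -0.959], [-0.906, 0.4232, 0.0014]] [-1.17658221  0.27143612 -1.61889181] 0.013805918473218359
19.9833 [ 0.52041504 -0.34403791  0.22854265] [[0.4067, 0.8683, 0.2841], [0.1185, 0.2582, -0.9588], [-0.9058, 0.4236, 0.0021]] [ 0.18491201 -0.58392209 -1.61980813] 0.013742819268820743
20.0333 [ 0.52046563 -0.34408486  0.22859496] [[0.4069, 0.8681, 0.2844], [0.1184, 0.2585, -0.9587], [-0.9057, 0.4238, 0.0024]] [ 0.15563378  0.02130582 -1.87936248] 0.013784847543821237
[ 0.05110311  0.01149292 -0.11936252] [ 0.07068469  0.03431005 -0.16628399]
[ 0.05088496  0.01143791 -0.11974265] [ 0.10586453  0.07254035 -0.19944229]
[ 0.05083437  0.01148486 -0.11979496] [ 0.11818805  0.08856527 -0.21751971]
along 0.1304471230311641 perp world [-0.00201904 -0.00401732 -0.00143105] [ 0.4059871   0.11873942 -0.90613212]
```

View pics/w17.png

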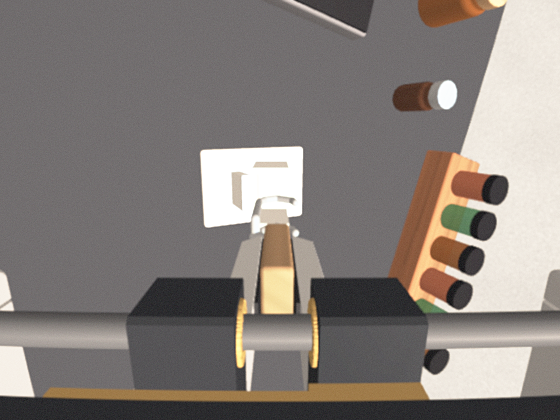

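Emit:
jog_arm:
  rows: [-0.002, -0.004, -0.0014, 0.1, 0.05, -0.2, 1, 0, 0, 0, 0, 0, 0, 1, 0, 0, 0, 0, 0, 0, 1]

```text
time_s: 20.33
ee_pos: [0.5177, -0.3492, 0.2262]
eef_rot: [1.572, 1.134, 0.284]
force: [0.2, -0.2, -1.7]
grip_width: 0.0137
```

```bash
python3 snap.py wrist w18;  python3 - <<'E'
from h import *
z=np.load('pics/w6.npz');
tr=R.from_euler('xyz',z['rot']);a=tr.as_matrix()[:,0]
p=np.array([.5713,-.3326,.1088])
o=np.load(f'pics/w18.npz');d=p-o['pos']
print(d,np.degrees((tr*R.from_euler('xyz',o['rot']).inv()).as_rotvec()),'along',d@a,'perp',d-a*(d@a))
i=cv2.imread('pics/w7.png')[190:270,220:340];j=cv2.imread('pics/w18.png')[190:270,220:340]
cv2.imwrite('pics/cmp.png',cv2.resize(np.vstack([i,j]),None,fx=3.5,fy=3.5,interpolation=cv2.INTER_CUBIC))
E
```

```text
20.3333 [ 0.51772964 -0.34923649  0.22623211] [[0.4064, 0.8698, 0.2798], [0.1188, 0.2533, -0.9601], [-0.9059, 0.4234, -0.0004]] [ 0.24310566 -0.15218576 -1.71770882] 0.013721997646525853
[ 0.05357036  0.01663649 -0.11743211] [-0.03167945  0.02003579  0.05656519] along 0.1301332849286812 perp [0.00073792 0.00118454 0.00048584]
```

View pics/cmp.png

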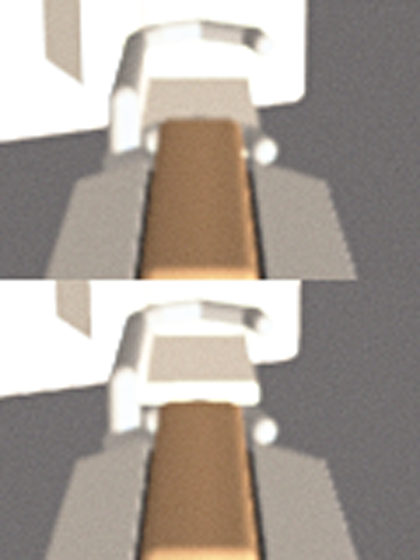

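Emit:
jog_arm:
  rows: [0.0006, 0.001, 0.0004, 0, 0, 0, 1, 0.0041, 0.0012, -0.0091, 0, 0, 0, 1, 0.0041, 0.0012, -0.0091, 0, 0, 0, 1, 0.0041, 0.0012, -0.0091, 0, 0, 0, 1, 0.0041, 0.0012, -0.0091, 0, 0, 0, 1, 0.0041, 0.0012, -0.0091, 0, 0, 0, 1, 0, 0, 0, 0, 0, 0, 1]

```text
time_s: 20.97
ee_pos: [0.5389, -0.3414, 0.1782]
eef_rot: [1.579, 1.135, 0.292]
force: [-0.9, 0.4, -1.8]
grip_width: 0.0135
```

```bash
cat > ins.py <<'E'
from h import *
import sys
z=np.load('pics/w6.npz');
tr=R.from_euler('xyz',z['rot']);a=tr.as_matrix()[:,0]
p=np.array([.5713,-.3326,.1088])
o=np.load(f'pics/{sys.argv[1]}.npz');d=p-o['pos']
print(np.degrees((tr*R.from_euler('xyz',o['rot']).inv()).as_rotvec()),'along',d@a,'perp',d-a*(d@a))
E
python3 snap.py wrist w19; python3 ins.py w19
```

```text
20.9667 [ 0.53890298 -0.3413597   0.17822851] [[0.4041, 0.8707, 0.2804], [0.1213, 0.2528, -0.9599], [-0.9066, 0.422, -0.0035]] [-0.90848349  0.40706733 -1.83296532] 0.013497603553485284
[-0.17262704 -0.11884684  0.01828973] along 0.07710429995252492 perp [ 0.00109367 -0.00039562  0.00043817]
```

View pics/w19.png

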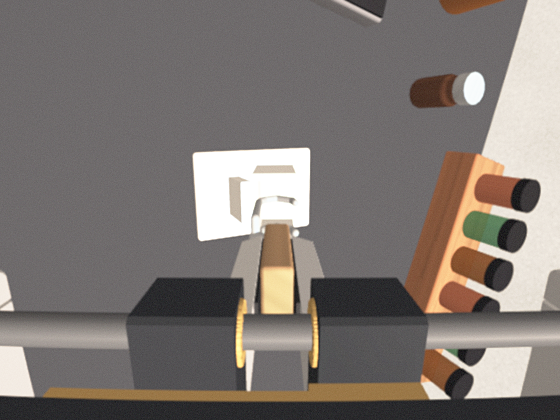

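Emit:
jog_arm:
  rows: [0.0008, 0.0002, 0.0004, 0, 0, 0, 1, 0.0041, 0.0012, -0.0091, 0, 0, 0, 1, 0.0041, 0.0012, -0.0091, 0, 0, 0, 1, 0.0041, 0.0012, -0.0091, 0, 0, 0, 1, 0.0041, 0.0012, -0.0091, 0, 0, 0, 1, 0.0041, 0.0012, -0.0091, 0, 0, 0, 1, 0, 0, 0, 0, 0, 0, 1]

```text
time_s: 21.6
ee_pos: [0.5601, -0.3351, 0.1332]
eef_rot: [1.579, 1.135, 0.291]
force: [0.6, -0.1, -1.7]
grip_width: 0.0135
```

```bash
python3 snap.py wrist w20; python3 ins.py w20
```

```text
21.6 [ 0.56010178 -0.33511994  0.13320197] [[0.4042, 0.8706, 0.2804], [0.1212, 0.2529, -0.9599], [-0.9066, 0.4219, -0.0033]] [ 0.62180056 -0.08175169 -1.67000259] 0.01345738269185862
[-0.164495   -0.11799974  0.01794617] along 0.02695695656763808 perp [ 2.54047046e-04 -6.80915129e-04  2.45972442e-05]
```

Force clean, 27 mm to go.

Emit:
jog_arm:
  rows: [0.0033, 0.0009, -0.0072, 0, 0, 0, 1, 0.0033, 0.0009, -0.0072, 0, 0, 0, 1, 0.0016, 0.0005, -0.0036, 0, 0, 0, 1, 0.0012, 0.0003, -0.0027, 0, 0, 0, 1, 0, 0, 0, 0, 0, 0, 1, 0, 0, 0, 0, 0, 0, 1]

```text
time_s: 22.15
ee_pos: [0.5695, -0.3335, 0.1152]
eef_rot: [1.572, 1.133, 0.285]
force: [0.1, 0.6, -1.6]
grip_width: 0.0136
```

```bash
python3 snap.py wrist w21; python3 ins.py w21
```

```text
22.15 [ 0.56952913 -0.33349411  0.11524001] [[0.4065, 0.8697, 0.2799], [0.1189, 0.2533, -0.96], [-0.9059, 0.4235, -0.0005]] [ 0.06667219  0.63850945 -1.57349719] 0.013597417932053381
[-0.03542215  0.02358749  0.05115035] along 0.00666061978414632 perp [-0.00093326  0.00010323 -0.00040461]
```

Emit:
jog_arm:
  rows: [0.0006, 0.0002, -0.002, 0, 0, 0, 1, 0.0006, 0.0002, -0.0014, 0, 0, 0, 1, 0.0004, 0.0001, -0.0009, 0, 0, 0, 1, 0, 0, 0, 0, 0, 0, 1]

```text
time_s: 22.53
ee_pos: [0.5711, -0.3329, 0.1107]
eef_rot: [1.573, 1.134, 0.285]
force: [0.1, 0.4, -2.2]
grip_width: 0.0137
```

```bash
python3 snap.py wrist w22; python3 ins.py w22
```

```text
22.5333 [ 0.57105342 -0.33294394  0.11070238] [[0.4063, 0.8699, 0.2798], [0.1191, 0.2532, -0.9601], [-0.906, 0.4234, -0.0007]] [ 0.06763971  0.38678645 -2.1737082 ] 0.013676922576474793
[-0.04699068  0.01139729  0.05698637] along 0.0018647602656632083 perp [-0.00051049  0.00012252 -0.00021266]
```

Emit:
jog_arm:
  rows: [0.0002, 0.0001, -0.0009, 0, 0, 0, 1, 0.0002, 0.0001, -0.0007, 0, 0, 0, 1, 0, 0, 0, 0, 0, 0, 1]

```text
time_s: 22.83
ee_pos: [0.5715, -0.3327, 0.1092]
eef_rot: [1.572, 1.134, 0.285]
force: [0.4, 0.7, -0.5]
grip_width: 0.0139
```

```bash
python3 snap.py wrist w23; python3 ins.py w23
python3 - <<'E'
import cv2,numpy as np
i=cv2.imread('pics/w6.png')[150:300,200:400];j=cv2.imread('pics/w23.png')[150:300,200:400]
cv2.imwrite('pics/cmp2.png',cv2.resize(np.hstack([i,j]),None,fx=2,fy=2,interpolation=cv2.INTER_CUBIC))
E
```

```text
22.8333 [ 0.57145332 -0.33272212  0.10917648] [[0.4063, 0.8698, 0.2798], [0.1191, 0.2532, -0.9601], [-0.9059, 0.4234, -0.0007]] [ 0.41153353  0.70079787 -0.50704198] 0.013865558806331595
[-0.04601485  0.01509983  0.05471344] along 0.00029339182237196566 perp [-2.72435765e-04  8.72866009e-05 -1.10625198e-04]
```

View pics/cmp2.png

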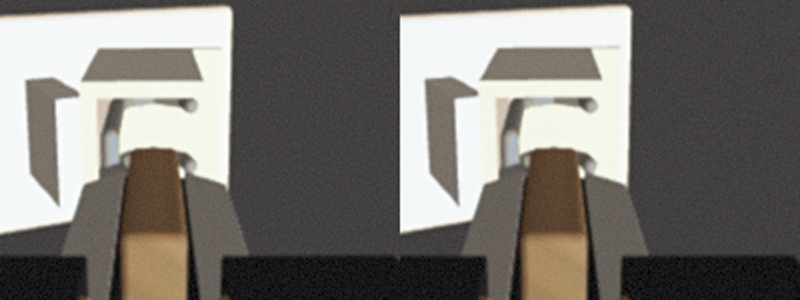

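Emit:
jog_arm:
  rows: [0, 0, 0, 0, 0, 0, 0.8, 0, 0, 0, 0, 0, 0, 0.75, 0, 0, 0, 0, 0, 0, 0.65, 0, 0, 0, 0, 0, 0, 0.55, 0, 0, 0, 0, 0, 0, 0.5, 0, 0, 0, 0, 0, 0, 0.5]

```text
time_s: 23.38
ee_pos: [0.5715, -0.3328, 0.1094]
eef_rot: [1.572, 1.133, 0.284]
force: [-0.2, 0.0, 0.5]
grip_width: 0.0456
```

```bash
python3 snap.py wrist w24;python3 over.py .6087 -.3217 .286 w24 200,150,400,300 w24o
```

```text
23.3833 [ 0.57150861 -0.33280294  0.10938909] [[0.4065, 0.8697, 0.2798], [0.1189, 0.2533, -0.9601], [-0.9059, 0.4236, -0.0004]] [-0.18215941  0.03068422  0.53232182] 0.04557252646118476
H [ 0.6087 -0.3217  0.028 ] G [ 0.56491124 -0.3345766   0.12588124]
```

View pics/w24o.png

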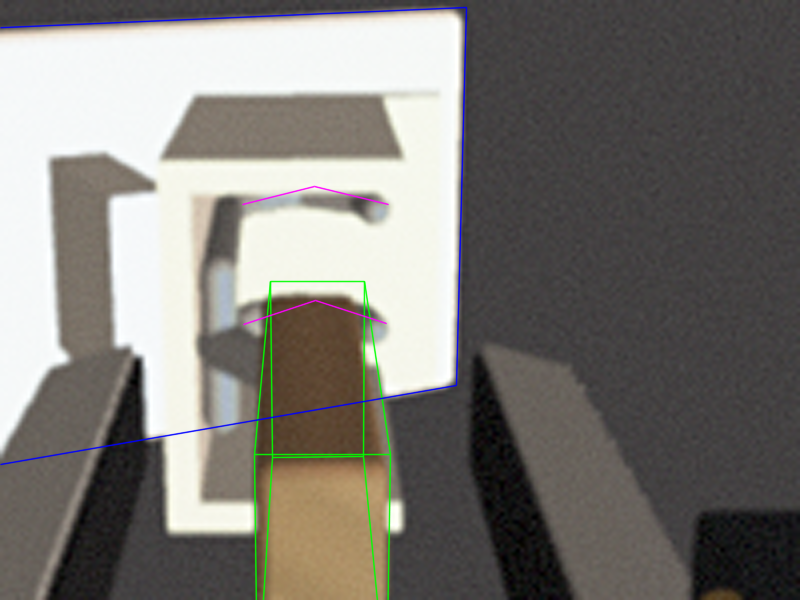

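Emit:
jog_arm:
  rows: [-0.0061, -0.0018, 0.0136, 0, 0, 0, 0.5, -0.0061, -0.0018, 0.0136, 0, 0, 0, 0.5, -0.0061, -0.0018, 0.0136, 0, 0, 0, 0.5, -0.0061, -0.0018, 0.0136, 0, 0, 0, 0.5, -0.0061, -0.0018, 0.0136, 0, 0, 0, 0.5, -0.0061, -0.0018, 0.0136, 0, 0, 0, 0.5, -0.0061, -0.0018, 0.0136, 0, 0, 0, 0.5, -0.0061, -0.0018, 0.0136, 0, 0, 0, 0.5]

```text
time_s: 24.1
ee_pos: [0.5218, -0.3476, 0.2207]
eef_rot: [1.568, 1.133, 0.28]
force: [0.6, -0.1, 0.5]
grip_width: 0.0471
```

Emit:
jog_arm:
  rows: [-0.01, 0, 0.025, 0, 0, 0, 0.5, -0.02, 0, 0.03, 0, 0, 0, 0.5, -0.02, 0, 0.03, 0, 0, 0, 0.5, -0.02, 0, 0.01, 0, 0, 0, 0.5, 0, 0, 0, 0, 0, 0, 0.5, 0, 0, 0, 0, 0, 0, 0.5]

```text
time_s: 24.6
ee_pos: [0.452, -0.3476, 0.315]
eef_rot: [1.565, 1.133, 0.277]
force: [-0.1, -0.8, 1.3]
grip_width: 0.0472
```

```bash
python3 snap.py wrist w25;python3 snap.py top t25;python3 snap.py side s25; python3 over.py .6087 -.3217 .286 w25 230,130,350,220 w25o
python3 - <<'E'
import cv2
i=cv2.imread('pics/s25.png');cv2.imwrite('pics/s25c.png',cv2.resize(i[110:330,190:390],None,fx=2.7,fy=2.7,interpolation=cv2.INTER_CUBIC))
E
```

```text
24.6 [ 0.45196666 -0.34757424  0.31499011] [[0.4082, 0.8695, 0.2782], [0.1161, 0.2529, -0.9605], [-0.9055, 0.4244, 0.0023]] [-0.05354583 -0.79681877  1.32145802] 0.04717073640192394
24.65 [ 0.4524197  -0.34726388  0.31363905] [[0.4069, 0.8698, 0.2789], [0.118, 0.2528, -0.9603], [-0.9058, 0.4237, 0.0002]] [ 0.03287749 -0.68718647  0.43432098] 0.04698620545131962
24.7 [ 0.45273796 -0.34706752  0.31287728] [[0.4062, 0.87, 0.2796], [0.1192, 0.2529, -0.9601], [-0.906, 0.4233, -0.0009]] [0.36268498 0.28856988 0.40151317] 0.04692511538773885
H [ 0.6087 -0.3217  0.028 ] G [ 0.56491124 -0.3345766   0.12588124]
```

View pics/w25.png

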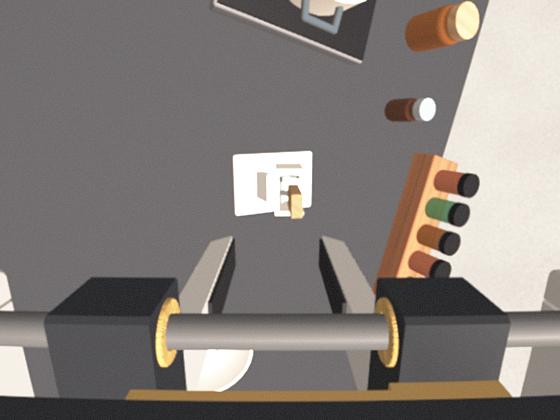

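View pics/s25c.png

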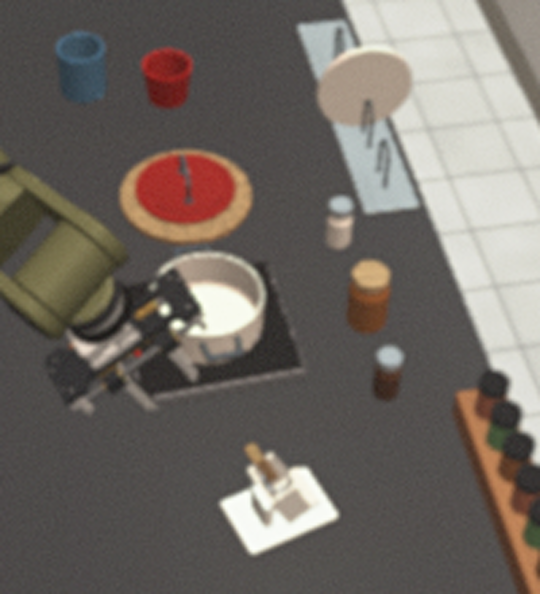

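View pics/t25.png

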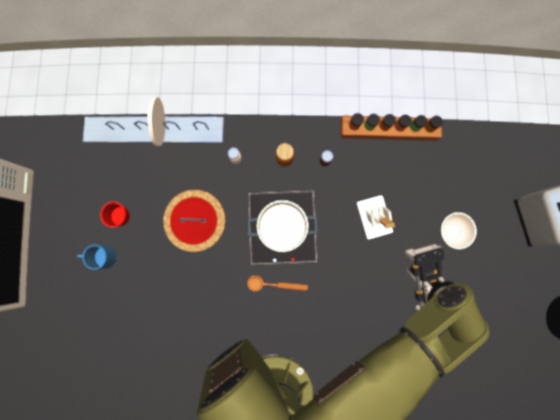

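View pics/w25o.png

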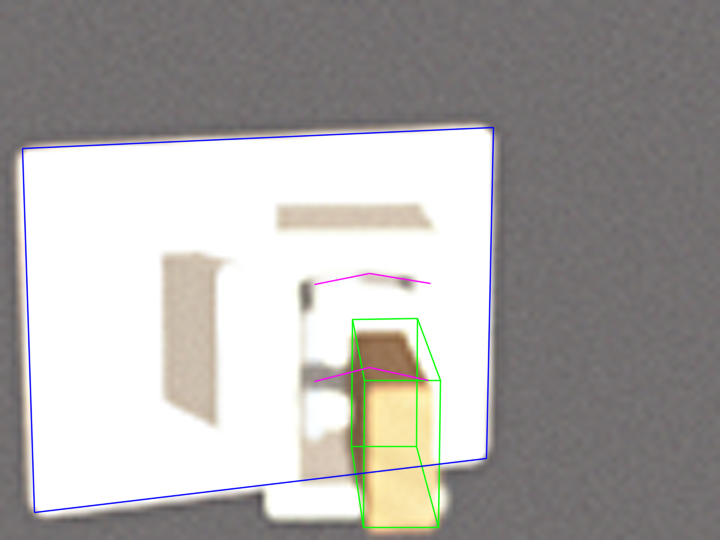

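Everything is in place: the lid lies centred on the trivet, the lifter is back in its rest within about 1 mm, the arm is clear and nothing else has moved.

```bash
python3 -c "
from station import ctrl
print(ctrl.get_obs()['joint_vel'].round(3)); print(ctrl.hand_in())"
```

```text
[ 0.005  0.011  0.    -0.    -0.    -0.   ]
the job is handed in; nothing more can be done
None
```

I finished the job and handed it in at about 25 s of the 72 s allowed. The lid is on the cork trivet, the lifter is back in its rest, and the gripper has let go.

- **Lid:** I hooked it under its loop and lifted it level; the depth fits showed it within about 0.2° while it hung. I lowered it slowly until the force reading dropped to the lifter's weight alone. Its centre came out 1–2 mm from the trivet's, against about 24 mm of room, and its top is at the height expected for lying flat.
- **Lifter:** I unhooked it and returned it at the pose where I gripped it, to about 0.3 mm. After release, the pictures show it lying as before, within about 1 mm.
- **Other things:** The last top and side views show the pot empty, the other things apparently where they were, and the gripper well clear of everything. I judged this by eye and did not measure each object. I saw no wrist force above about 5 N in the readings between moves.

No check failed. The measured hand position wandered by 1–2 mm between readings. Before putting the lifter back, I corrected a 4–5 mm sideways offset that was left after the move back to the rest.

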